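# Fit the fuse carrier into the grinder's supply box

### The arm

A 6-joint arm with a two-finger parallel gripper is mounted at the origin on the work surface. World frame = base frame: x ahead of the robot, y to its left, z up, the work surface at z = 0. Lengths are in m, angles in rad, forces in N, time in s.
With the tool pointing down it reaches from about 0.325 to 0.9 m from the base axis. Payload 6.1 kg.
Tool frame: the origin (TCP) lies at the very end of the fingers, on their centre line; the grasp point (between the pads) lies 19 mm behind it (r.pinch_z is the x of the grasp point in the tool frame, in m); x points along the fingers, z is the direction in which the jaws open and shut, and the axes are right-handed (so a half turn about x gives the same grasp; the last joint's range is limited). The gripper opens to 87 mm and grips with 3 to 60 N. Pads are 19 mm wide; open, the fingers measure 117 mm over their backs; the gripper's body (75 mm by 190 mm) begins 51 mm behind the grasp point.
Start: joints at [-1.283, 0.22, 1.526, -0, 1.395, -0.126], TCP at [0.251, -0.572, 0.184] pointing down, gripper open.
Joint ranges: [-2.98, 2.98], [-0.91, 2.08], [0.09, 2.57], [-1.24, 4.39], [0.2, 2.65], [-2.68, 2.68]. Speed limits (rad/s): [2.57, 2.57, 3.01, 3.14, 3.14, 3.14].

### API

Orientations are given as a unit quaternion [w, x, y, z].
In Python, from station import r gives the robot as it stands. The module is installed in compiled form; this text tells all that it offers.
- The arm moves only by the tool apply_moves, never from a script. Its argument "increments" is one flat list of numbers, 7 for each row, row after row: the shift along the tool's x, y, z in mm, then the turn, a rotation vector about the tool's x, y, z in degrees, then the closure in counts, from 0 (fully open) to 255 (shut). A call has 1 to 5 rows; each row is the pose to reach, as a shift and turn from the pose commanded when the call began, along the tool's axes at that moment; what a row does not reach only later rows make up. A row lasts 1/12 s, in which the tool goes at most 41.7 mm and 7.16 degrees, less where a joint would pass 70% of its speed; a pose out of reach is approached as far as the arm can. A call with a gripper value outside its range is refused whole. The fingers move at their own pace and stop on an object; "newtons" is the grip in N (left out, the last holds). Time passes only in rows, so rows that repeat a pose let the fingers close. It gives the time, the measured TCP pose, the force and the opening at its end, in the units of the state.
- r.sense(): the state, without advancing time (a new reading comes with each control period).
- r.snapshot(name): name is "side" or "top"; returns the picture (480x640x3 uint8, red, green, blue); there is no depth.
- r.camera_model(name): a dict with "fx", "fy", "cx", "cy" (pixels), "eye" and "orientation" of the camera in the world. Camera axes: x right, y down, z forward; pixel columns grow to the right and rows downward; lengths in m; the calibration is good to about 2 mm. A picture is of the moment at which its call begins. camera_model takes no time and is no camera call.
- r.hand_in(): hands the job in, once; it reports no verdict.
The state is a dict: "t": time; "joints": joint angles; "qd": joint speeds; "joint_efforts": joint torques, N m; "tool_pos": TCP position; "orientation": TCP orientation; "contact_force": force on the tool from outside, world axes, zero at the start; "wrist_torque": the same for the moment, N m; "opening": finger opening in m.
Only numpy, scipy, OpenCV 4.12 (cv2) and the standard library are available. Lean on these libraries where they do the work, as an engineer would, in place of code of your own. Each camera call takes 0.05 s, during which the arm holds its last target.

### The job

Take the red fuse carrier from its wooden stand and fit it into the sprung bayonet socket on top of the blue supply box: feel for the entry slots, push it in against the spring, twist it gently about 60 degrees clockwise, and let it rise into its locking notches. It must stay locked in, upright, when you let go. The carrier is brittle: never let it bear on the box or socket with more than 60 N, and leave the rods, discs and grinder where they are.

Things in the scene. Friction and masses are not known exactly. Their poses are not given: they have to be found in the camera images.
- carrier_mid (a point): Centre of the red and white fuse carrier, half-way up, on its axis; 64 mm tall, about 90 g. z is up its axis, x along the grip wing and the lugs, y across the wing; a half turn makes no difference. Heights from the nose end: stem 24 mm diameter 0 to 31 mm; red flange disc 40 mm diameter 31 to 36 mm; red grip wing 36 long x 14 mm thick, 36 to 64 mm.
- carrier_nose (a point): Centre of the flat lower end of the carrier's white nose, 32 mm below carrier_mid, same axes. The first 5 mm tapers from 24 to 19 mm diameter. At the start it stands in the stand, 10 mm above the bench.
- carrier_lugs (a point): Centre of the carrier's brass cross-bar, 14.5 mm above the nose end, same axes. Its ends are the two lugs: 40 mm tip to tip along x, 8 mm wide, 5 mm high (12 to 17 mm above the nose end).
- carrier: The fuse carrier as a whole, of brittle material: a twist of 1 N m against a stop already bears on its lugs with about 60 N in all; origin at the nose's lower end, same axes as carrier_mid.
- stand: Wooden block 75 x 75 x 20 mm, fixed; origin at the centre of its underside. A blind hole in its top, 26.5 mm diameter, 10 mm deep, holds the carrier's nose upright.
- supply_box: Blue box 160 x 140 x 50 mm, fixed; origin at the centre of its underside. x runs along the two yellow marks on its top (a half turn makes no difference). On it stands a round metal collar, 57 mm outside diameter, 34 mm tall: the bayonet socket.
- socket (a point): Centre of the socket's mouth, level with the top of its flat lip, 84 mm above the bench; axes as the box, x along the yellow marks. Bore 27 mm diameter. Two opposite entry slots, 11 mm wide, go down through the 8 mm thick lip and pass the lugs when lined up within about 0.08 rad.
- socket_slots (a point): On the socket's axis, half-way through the lip (4 mm under the mouth); axes as the BOX, not the slots. The line of the slots lies 0.15 to 0.75 rad counter-clockwise (from above) of the yellow marks, different each time, not measured: see it from above, or feel for it: lugs pressed lightly on the lip (nose 12 mm under the mouth) and turned drop into the slots.
- socket_spring (a point): On the socket's axis, 15 mm under the mouth: where the nose meets the black spring plunger. 4 N at first, then 0.9 N more per mm; hard stop when the nose is 29 mm under the mouth (17 N just before). The lugs are clear under the lip with the nose 25 mm under the mouth (13 N); they then turn only clockwise seen from above.
- socket_lock (a point): On the socket's axis, 21 mm under the mouth: where the nose end is when locked. The locking notches, 4 mm deep in the lip's underside, 14 mm wide, are 60 degrees clockwise of the slots, with a solid stop about 10 degrees farther. Let up there, the carrier rises 4 mm and is held (9 N of spring). Unlocked, it springs up to 15 mm or less under the mouth.
- rod_a: Bystander: pointed steel rod 18 mm thick, 290 mm long, lying along its y; origin under the middle of the round part.
- rod_b: Bystander: a second such rod.
- discs: Bystander: stack of thin steel discs, 170 mm diameter, 11 mm tall; origin under the centre.
- grinder: Bystander: angle grinder lying along its y, about 310 mm long, 70 mm tall; origin under the middle of its body.
Mind the look-alikes: they are no part of the job. Of the things that look like the carrier, the middle-sized one is meant.

How it is judged:
By the outcome, as a careful person would: the job done as asked, in the order asked, and still so for the second after the job is handed in, with the robot touching nothing.
It also fails if it takes over 69 s, if anything falls off the work surface, if the arm or the gripper's body presses on something with over 40 N, if the wrist force passes 120 N, or if a joint passes its speed limit or range.

## Working session

There is one attempt and no reset: what is moved stays moved. The work goes in short steps, Python scripts to look and compute and a tool call to move; the robot and the scene stay as the last step left them, time stands still between calls to the robot, and variables do not carry over. Pictures are saved under pics/ and viewed, and the job is handed in when it is done.

Besides the shell and the picture viewer there is one more tool, called after "Emit:" as name(argument=value, ...), one argument or row to a line, values as JSON. apply_moves: Moves the arm, as the interface text tells. Its arguments: {"type":"object","properties":{"increments":{"type":"array","items":{"type":"number"}},"newtons":{"type":"number"}},"required":["increments"]}

```bash
mkdir -p pics
python3 - <<'E'
from station import r
import cv2
for n in("side","top"):
    cv2.imwrite(f"pics/{n}0.png",r.snapshot(n)[:,:,::-1]); print(n,r.camera_model(n))
print(r.sense(), r.pinch_z)
E
```

```text
side {'fx': 538.921097613159, 'fy': 538.921097613159, 'cx': 315.1238416463276, 'cy': 235.38766141610517, 'eye': array([0.32825772, 0.7452597 , 0.89362117]), 'orientation': array([ 0.07060542, -0.19524456,  0.90521255, -0.37078927])}
top {'fx': 461.7859466538378, 'fy': 461.7859466538378, 'cx': 328.58938042502325, 'cy': 240.12171509852914, 'eye': array([5.68973363e-01, 1.23748654e-03, 1.27795750e+00]), 'orientation': array([-0.01718418,  0.71113297, -0.70272915,  0.01289747])}
{'t': 0.1, 'joints': array([-1.28307439e+00,  2.21175509e-01,  1.52750787e+00,  3.00525386e-05,
        1.39468598e+00, -1.26088105e-01]), 'qd': array([-1.87333305e-03, -2.74478791e-03, -2.90131525e-03,  2.22976381e-04,
        4.30465163e-05,  9.29058934e-06]), 'joint_efforts': array([ 8.65331531e-04, -4.95947528e+01, -3.88518369e+01,  7.02414522e-02,
        5.16011822e-02, -2.00183473e-05]), 'tool_pos': array([ 0.25114693, -0.57163386,  0.1830233 ]), 'orientation': array([ 0.5915786 ,  0.38703599,  0.59252222, -0.38620632]), 'contact_force': array([ 1.03403146, -0.03929726, -0.07273636]), 'wrist_torque': array([ 0.0188781 , -0.00893574, -0.02399058]), 'opening': 0.0871865398024523} -0.0187
```

View pics/side0.png

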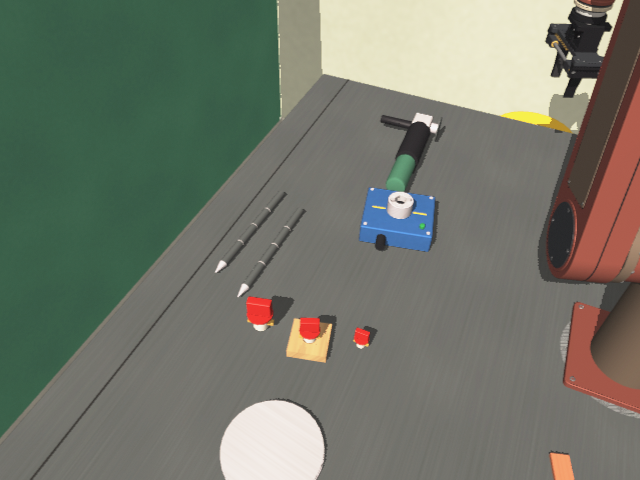

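View pics/top0.png

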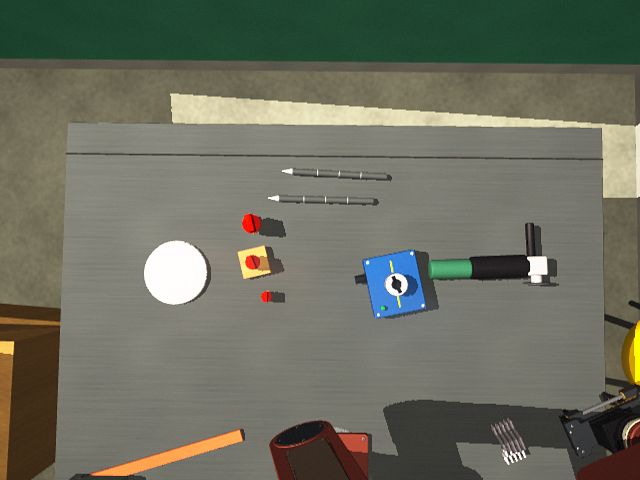

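Candidates in the top view are (251,223), the large one standing on the bench; (253,262), the middle-sized one in the wooden stand; and (266,296), the small one. The one in the stand fits the description. I'll confirm it in enlarged crops.

Run:
```python
import cv2,numpy as np
t=cv2.imread("pics/top0.png");s=cv2.imread("pics/side0.png")
def c(im,x,y,w,h,k): return cv2.resize(im[y:y+h,x:x+w],None,fx=k,fy=k,interpolation=cv2.INTER_CUBIC)
cv2.imwrite("pics/c1.png",np.hstack([c(t,233,242,40,40,10),c(t,377,265,40,40,10)]))
cv2.imwrite("pics/c2.png",np.hstack([c(s,280,305,60,60,6.66),c(s,360,180,80,80,5)])) 
cv2.imwrite("pics/c3.png",c(t,350,240,85,85,7))
```

```text
(no output)
```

View pics/c1.png

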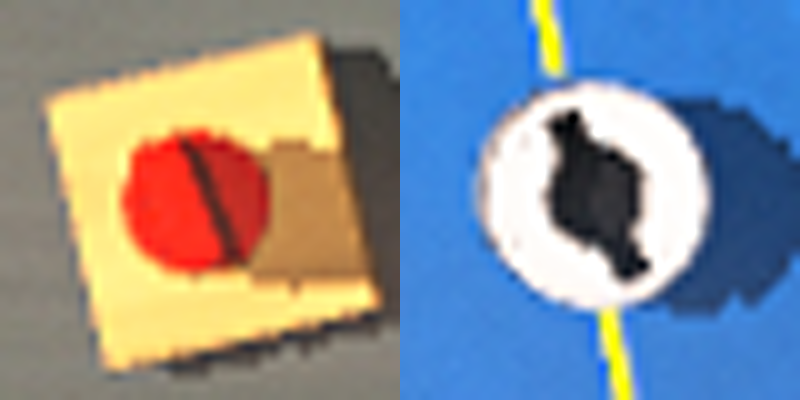

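View pics/c2.png

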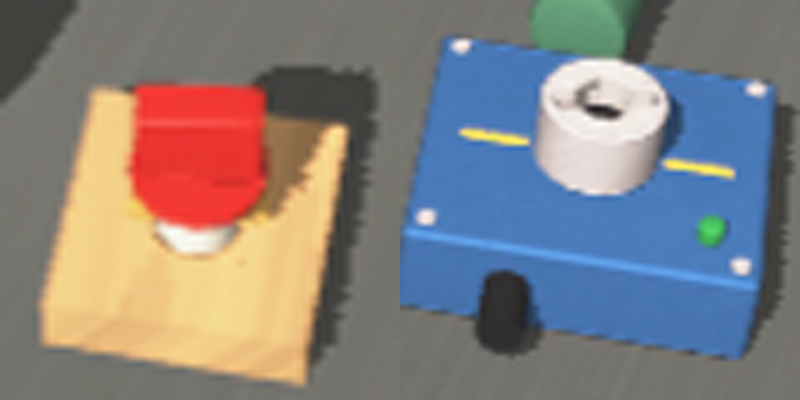

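View pics/c3.png

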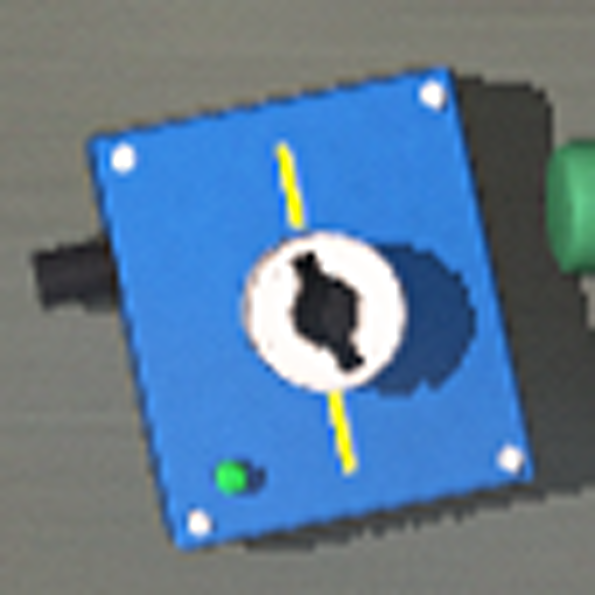

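The crops confirm it: the middle-sized carrier stands in the wooden block with its wing line running about (251,256)→(256,268). The socket mouth is at about (397,284), with slot ends near (393,277) and (400,292). Next I'll measure precisely with silhouette fits.

```bash
cat > h.py <<'E'
import numpy as np,cv2
from scipy.spatial.transform import Rotation as R
from station import r
def cam(n):
    c=r.camera_model(n);q=c['orientation'];return c,R.from_quat([q[1],q[2],q[3],q[0]]).as_matrix()
def proj(n,P):
    c,M=cam(n);p=(np.atleast_2d(P)-c['eye'])@M
    return np.c_[c['fx']*p[:,0]/p[:,2]+c['cx'],c['fy']*p[:,1]/p[:,2]+c['cy']]
def back(n,uv,z):
    c,M=cam(n);uv=np.atleast_2d(uv)
    d=np.c_[(uv[:,0]-c['cx'])/c['fx'],(uv[:,1]-c['cy'])/c['fy'],np.ones(len(uv))]@M.T
    return c['eye']+d*((z-c['eye'][2])/d[:,2])[:,None]
th=np.linspace(0,2*np.pi,48,endpoint=False)
def disc(rad,z): return np.c_[rad*np.cos(th),rad*np.sin(th),0*th+z]
def boxp(lx,ly,z0,z1): return np.array([[a*lx/2,b*ly/2,z] for a in(-1,1) for b in(-1,1) for z in(z0,z1)])
def mask(n,parts,pose,roi,k=8):
    x,y,a=pose[:3];Rz=np.array([[np.cos(a),-np.sin(a),0],[np.sin(a),np.cos(a),0],[0,0,1]])
    x0,y0,w,h=roi;m=np.zeros((h*k,w*k),np.uint8)
    for P in parts:
        uv=proj(n,P@Rz.T+[x,y,0]);uv=(uv-[x0,y0]+.5)*k-.5
        cv2.fillConvexPoly(m,cv2.convexHull(np.round(uv*16).astype(np.int32)),255,shift=4)
    return cv2.resize(m,(w,h),interpolation=cv2.INTER_AREA)/255.
E
cat > fit.py <<'E'
from h import *
from scipy.optimize import minimize,differential_evolution
t=cv2.imread("pics/top0.png").astype(float);s=cv2.imread("pics/side0.png").astype(float)
I={'top':t,'side':s}
z=0.010
parts=[np.r_[disc(.02,z+.031),disc(.02,z+.036)],boxp(.036,.014,z+.036,z+.064)]
roi={'top':(236,246,34,32),'side':(290,308,40,40)}
def red(n):
    x0,y0,w,h=roi[n];c=I[n][y0:y0+h,x0:x0+w];return ((c[:,:,2]>70)&(c[:,:,1]<.45*c[:,:,2])).astype(float)
obs={n:red(n) for n in roi}
for n in obs: print(n,obs[n].sum())
p0=back('top',[[253,262]],.05)[0];print(p0)
for use in(('top',),('side',),('top','side')):
    f=lambda p:sum(((mask(n,parts,p,roi[n])-obs[n])**2).sum() for n in use)
    b=differential_evolution(f,[(p0[0]-.02,p0[0]+.02),(p0[1]-.02,p0[1]+.02),(-np.pi/2-.5,np.pi/2-.5)],seed=1,maxiter=30,popsize=12)
    print(use,b.x.round(4),b.fun)
# dark wing line top view, lower/upper
print(back('top',[[251.4,255.6],[256.1,267.8]],.060))
# socket
W=lambda n,x0,y0,w,h:((I[n][y0:y0+h,x0:x0+w].min(2)>140).astype(float))
parts=[np.r_[disc(.0285,.05),disc(.0285,.084)]]
rs={'top':(380,268,34,34),'side':(380,186,40,40)}
ob={}
for n in rs:
    m=W(n,*rs[n]).astype(np.uint8)
    cs,_=cv2.findContours(m,cv2.RETR_EXTERNAL,cv2.CHAIN_APPROX_NONE);c=max(cs,key=cv2.contourArea)
    mm=np.zeros_like(m);cv2.drawContours(mm,[c],-1,1,-1);ob[n]=mm.astype(float)
    print(n,mm.sum())
q0=back('top',[[397,284]],.084)[0]
for use in(('top',),('side',),('top','side')):
    f=lambda p:sum(((mask(n,parts,[p[0],p[1],0],rs[n])-ob[n])**2).sum() for n in use)
    b=differential_evolution(f,[(q0[0]-.02,q0[0]+.02),(q0[1]-.02,q0[1]+.02)],seed=1,maxiter=25,popsize=12)
    print('socket',use,b.x.round(4),b.fun)
def ang(z,a,b):
    P=back('top',[a,b],z);d=P[1]-P[0];return P.round(4),np.degrees(np.arctan2(d[1],d[0]))
print('yellow',ang(.05,[390.3,260.5],[400.0,307.0]))
print('slots', ang(.084,[393.2,276.8],[400.2,292.0]))
E
python3 fit.py
```

```text
top 161.0
side 380.0
[0.56062188 0.2092624  0.05      ]
('top',) [0.5616 0.2124 0.2325] 17.37334871203383Traceback (most recent call last):
  File "fit.py", line 15, in <module>
    b=differential_evolution(f,[(p0[0]-.02,p0[0]+.02),(p0[1]-.02,p0[1]+.02),(-np.pi/2-.5,np.pi/2-.5)],seed=1,maxiter=30,popsize=12)
    return fun(*args, **kwargs)
    ret = solver.solve()
    next(self)
    ~~~~^^^^^^
    energy = self.func(parameters)
    return self.f(x, *self.args)
           ~~~~~~^^^^^^^^^^^^^^^
  File "fit.py", line 14, in <lambda>
    f=lambda p:sum(((mask(n,parts,p,roi[n])-obs[n])**2).sum() for n in use)
               ~~~^^^^^^^^^^^^^^^^^^^^^^^^^^^^^^^^^^^^^^^^^^^^^^^^^^^^^^^^^
  File "fit.py", line 14, in <genexpr>
    f=lambda p:sum(((mask(n,parts,p,roi[n])-obs[n])**2).sum() for n in use)
                     ~~~~^^^^^^^^^^^^^^^^^^
  File "h.py", line 20, in mask
    uv=proj(n,P@Rz.T+[x,y,0]);uv=(uv-[x0,y0]+.5)*k-.5
  File "h.py", line 7, in proj
    c,M=cam(n);p=(np.atleast_2d(P)-c['eye'])@M
        ~~~^^^
  File "h.py", line 5, in cam
    c=r.camera_model(n);q=c['orientation'];return c,R.from_quat([q[1],q[2],q[3],q[0]]).as_matrix()
ValueError: time passes only in moves, steps and waits
```

```bash
python3 - <<'E'
s=open('h.py').read()
s=s.replace("def cam(n):\n    c=r.camera_model(n);q=","_C={n:r.camera_model(n) for n in('top','side')}\ndef cam(n):\n    c=_C[n];q=")
open('h.py','w').write(s)
f=open('fit.py').read()
f=f.replace("return ((c[:,:,2]>70)&(c[:,:,1]<.45*c[:,:,2])).astype(float)","return cv2.morphologyEx(((c[:,:,2]>60)&(c[:,:,1]<.45*c[:,:,2])).astype(np.uint8),cv2.MORPH_CLOSE,np.ones((3,3),np.uint8)).astype(float)")
open('fit.py','w').write(f)
E
python3 fit.py
```

```text
top 166.0
side 382.0
[0.56062188 0.2092624  0.05      ]
('top',) [0.5616 0.2123 0.3697] 12.356139946174547
('side',) [0.5611 0.2109 0.43  ] 26.344282968089196
('top', 'side') [0.5613 0.2116 0.4301] 42.72461361014994
[[0.5775055  0.21211433 0.06      ]
 [0.54552117 0.19910075 0.06      ]]
top 410
side 574
socket ('top',) [ 0.508  -0.1677] 11.962798923490965
socket ('side',) [ 0.5085 -0.1692] 34.85903883121876
socket ('top', 'side') [ 0.5082 -0.1682] 52.186835832372154
yellow (array([[ 0.569 , -0.1555,  0.05  ],
       [ 0.4465, -0.1819,  0.05  ]]), np.float64(-167.83873935501288))
slots (array([[ 0.5271, -0.1589,  0.084 ],
       [ 0.4883, -0.1771,  0.084 ]]), np.float64(-154.8276249674716))
```

```bash
cat >> h.py <<'E'
def st():
    s=r.sense();q=s['orientation'];M=R.from_quat([q[1],q[2],q[3],q[0]]).as_matrix();return s,M
def rep():
    s,M=st();print('t',round(s['t'],2),'p',(s['tool_pos']*1e3).round(1),'yawZ',round(np.degrees(np.arctan2(M[1,2],M[0,2])),2),'tilt xdown',M[:,0].round(4),'F',s['contact_force'].round(1),'T',s['wrist_torque'].round(2),'op',round(s['opening']*1e3,1),'j',s['joints'].round(3))
    return s,M
def goal(p,yaw):
    """tool-frame shift (mm) and rotvec (deg) to reach p [m], tool x down, tool z at yaw deg"""
    s,M=rep();a=np.radians(yaw);zx=np.array([np.cos(a),np.sin(a),0]);xx=np.array([0,0,-1.]);G=np.c_[xx,np.cross(zx,xx),zx]
    print('shift',(M.T@(np.array(p)-s['tool_pos'])*1e3).round(1),'rot',np.degrees(R.from_matrix(M.T@G).as_rotvec()).round(2))
E
python3 - <<'E'
from h import *
from scipy.optimize import differential_evolution
goal([.5613,.2116,.15],112.5);goal([.5613,.2116,.15],-67.5)
t=cv2.imread("pics/top0.png").astype(float)
roi=(382,270,30,30);x0,y0,w,h=roi
g=t[y0:y0+h,x0:x0+w].max(2)
d=np.clip((240-g)/200,0,1)
c=np.array([.508,-.1677])
wm=mask('top',[disc(.025,.084)],[*c,0],roi)
for L in(.040,.042,.044,.046):
  def f(p):
    m=mask('top',[disc(.0135,.084),boxp(p[3],.011,.084,.084)],p,roi);return (((m-d)**2)*wm).sum()
  b=differential_evolution(f,[(c[0]-.005,c[0]+.005),(c[1]-.005,c[1]+.005),(0,1.2),(L-.001,L+.001)],seed=2,maxiter=30,popsize=10)
  print(L,b.x.round(4),np.degrees(b.x[2]),b.fun)
E
```

```text
t 0.1 p [ 251.1 -571.6  183. ] yawZ -66.29 tilt xdown [-5.0e-04  1.7e-03 -1.0e+00] F [ 1.  -0.  -0.1] T [ 0.02 -0.01 -0.02] op 87.2 j [-1.283  0.221  1.528  0.     1.395 -0.126]
shift [  34.2  598.9 -592.4] rot [-1.7879e+02  2.0000e-02 -1.6000e-01]
t 0.1 p [ 251.1 -571.6  183. ] yawZ -66.29 tilt xdown [-5.0e-04  1.7e-03 -1.0e+00] F [ 1.  -0.  -0.1] T [ 0.02 -0.01 -0.02] op 87.2 j [-1.283  0.221  1.528  0.     1.395 -0.126]
shift [  34.2  598.9 -592.4] rot [ 1.21 -0.1  -0.01]
0.04 [ 0.5086 -0.1665  0.4246  0.041 ] 24.32514436979243 10.041379198385236
0.042 [ 0.5086 -0.1665  0.4215  0.043 ] 24.14832016255557 8.07945993656286
0.044 [ 0.5086 -0.1665  0.4288  0.0445] 24.56998349512846 7.208559718697936
0.046 [ 0.5085 -0.1665  0.4241  0.0451] 24.30199463116808 7.320407333868571
```

Emit:
apply_moves(
  increments=[0,30,-29.5,0,0,0,0,0,60,-59,0,0,0,0,0,90,-88.5,0,0,0,0,0,120,-118,0,0,0,0,0,150,-148,0,0,0,0],
  newtons=40,
)

```text
t: 0.52
tool_pos: [0.3283, -0.3766, 0.1834]
orientation: [0.592, 0.387, 0.592, -0.387]
contact_force: [1.0, -0.0, -0.7]
opening: 0.0871
```

Emit:
apply_moves(
  increments=[0,30,-29.5,0,0,0,0,0,60,-59,0,0,0,0,0,90,-88.5,0,0,0,0,0,120,-118,0,0,0,0,0,150,-148,0,0,0,0],
)

```text
t: 0.93
tool_pos: [0.4053, -0.183, 0.1838]
orientation: [0.592, 0.387, 0.592, -0.387]
contact_force: [1.5, 0.5, 0.2]
opening: 0.087
```

Emit:
apply_moves(
  increments=[0,30,-29.5,0,0,0,0,0,60,-59,0,0,0,0,0,90,-88.5,0,0,0,0,0,120,-118,0,0,0,0,0,150,-148,0,0,0,0],
)

```text
t: 1.35
tool_pos: [0.4823, 0.0107, 0.1839]
orientation: [0.592, 0.387, 0.592, -0.387]
contact_force: [0.5, 0.1, -0.4]
opening: 0.0872
```

Emit:
apply_moves(
  increments=[0,30,-29.5,0,0,0,0,0,60,-59,0,0,0,0,0,90,-88.5,0,0,0,0,0,120,-118,0,0,0,0,0,150,-148,0,0,0,0],
)

```text
t: 1.77
tool_pos: [0.5592, 0.2043, 0.1835]
orientation: [0.592, 0.386, 0.592, -0.387]
contact_force: [0.3, -0.4, -0.5]
opening: 0.087
```

```bash
python3 -c "
from h import *
goal([.5613,.2116,.10],-67.5)"
```

```text
t 1.77 p [559.2 204.3 183.5] yawZ -66.27 tilt xdown [-6.e-04 -2.e-04 -1.e+00] F [ 0.3 -0.4 -0.5] T [-0.02  0.02 -0.04] op 87.0 j [ 0.218  0.151  1.607 -0.     1.384  1.375]
shift [83.5  4.9 -5.8] rot [1.23 0.   0.04]
```

Emit:
apply_moves(
  increments=[20,3,-3,1.2,0,0,0,40,4.9,-5.8,1.2,0,0,0,60,4.9,-5.8,1.2,0,0,0,83,4.9,-5.8,1.2,0,0,0,83,4.9,-5.8,1.2,0,0,0],
)

```text
t: 2.18
tool_pos: [0.5571, 0.2087, 0.0951]
orientation: [0.586, 0.39, 0.59, -0.395]
contact_force: [-1.2, -0.3, -1.9]
opening: 0.0869
```

```bash
python3 -c "
from h import *
s,M=rep()
im={}
for n in('side','top'):
    a=r.snapshot(n)[:,:,::-1];im[n]=a
x=cv2.resize(im['side'][270:370,260:360],None,fx=4,fy=4,interpolation=2);y=cv2.resize(im['top'][212:312,203:303],None,fx=4,fy=4,interpolation=2)
cv2.imwrite('pics/a1.png',np.hstack([x,y]))
for n in im: print(n,proj(n,[s['tool_pos'],[.5613,.2116,.074]]))
"
```

```text
t 2.18 p [557.1 208.7  95.1] yawZ -67.46 tilt xdown [-0.0096 -0.0023 -1.    ] F [-1.2 -0.3 -1.9] T [-0.01  0.09 -0.01] op 86.9 j [ 0.226  0.235  1.682 -0.     1.234  1.403]
side [[312.44115627 313.04896306]
 [309.54699337 320.25331582]]
top [[250.21156483 263.47693215]
 [250.55022363 261.77268303]]
```

View pics/a1.png

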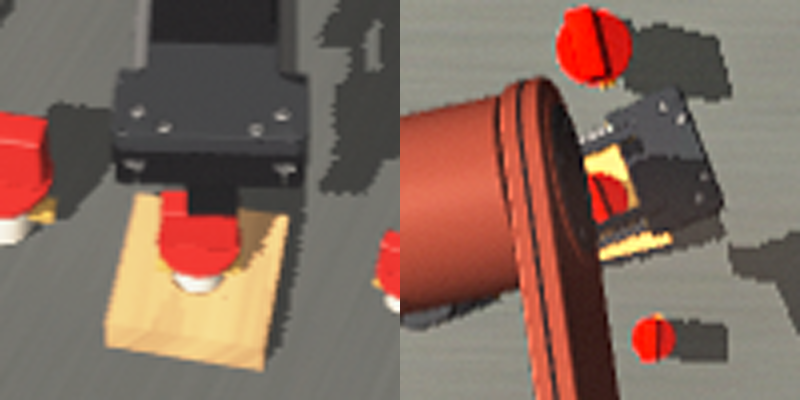

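The side crop shows one finger in front of the wing, as planned. The top crop shows the jaws straddling the carrier. I'll let the arm settle.

Emit:
apply_moves(
  increments=[0,0,0,0,0,0,0,0,0,0,0,0,0,0],
)

```text
t: 2.45
tool_pos: [0.5627, 0.2096, 0.1031]
orientation: [0.589, 0.394, 0.587, -0.392]
contact_force: [-0.1, 0.1, 0.5]
opening: 0.0873
```

```bash
python3 -c "
from h import *
goal([.5613,.2116,.049],-67.5)
cv2.imwrite('pics/a2.png',cv2.resize(r.snapshot('side')[270:370,260:360,::-1],None,fx=5,fy=5,interpolation=2))"
```

```text
t 2.45 p [562.7 209.6 103.1] yawZ -67.51 tilt xdown [ 3.1e-03  7.0e-04 -1.0e+00] F [-0.1  0.1  0.5] T [ 0.04 -0.   -0.01] op 87.3 j [ 0.225  0.228  1.674 -0.     1.236  1.403]
shift [54.1 -0.7 -2.4] rot [-0.01  0.03 -0.18]
```

View pics/a2.png

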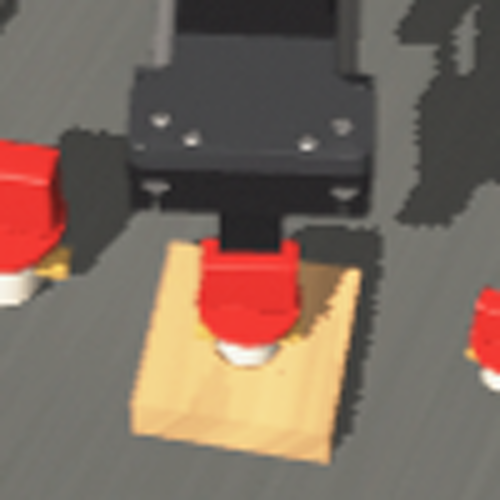

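Emit:
apply_moves(
  increments=[8,0,0,0,0,0,0,16,0,0,0,0,0,0,24,0,0,0,0,0,0,24,0,0,0,0,0,0,24,0,0,0,0,0,0],
)

```text
t: 2.92
tool_pos: [0.5603, 0.2092, 0.0757]
orientation: [0.587, 0.392, 0.589, -0.393]
contact_force: [0.9, 0.1, -0.2]
opening: 0.087
```

Emit:
apply_moves(
  increments=[0,0,0,0,0,0,0,0,0,0,0,0,0,0],
)

```text
t: 3.08
tool_pos: [0.5616, 0.2095, 0.0773]
orientation: [0.588, 0.393, 0.588, -0.393]
contact_force: [-0.2, -1.0, -0.2]
opening: 0.0869
```

```bash
python3 -c "
from h import *
goal([.5613,.2116,.049],-67.5)
cv2.imwrite('pics/a3.png',cv2.resize(r.snapshot('side')[270:370,260:360,::-1],None,fx=5,fy=5,interpolation=2))"
```

```text
t 3.08 p [561.6 209.5  77.3] yawZ -67.49 tilt xdown [ 5.e-04  1.e-04 -1.e+00] F [-0.2 -1.  -0.2] T [-0.01 -0.01  0.02] op 86.9 j [0.226 0.256 1.693 0.    1.192 1.403]
shift [28.3  0.5 -2.1] rot [ 0.01  0.   -0.03]
```

View pics/a3.png

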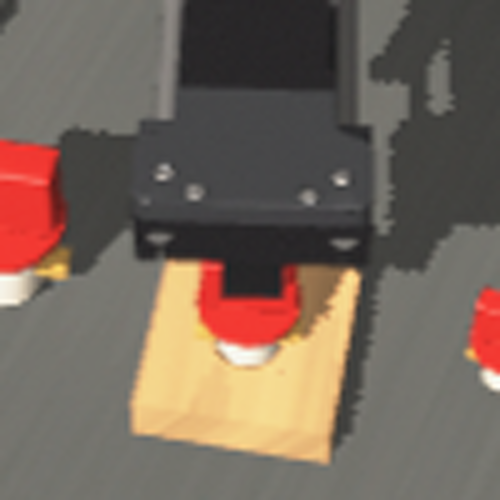

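The finger is centred on the wing, in front of it. I'll go down and close.

Emit:
apply_moves(
  increments=[8,0.5,-2,0,0,0,0,16,0.5,-2,0,0,0,0,24,0.5,-2,0,0,0,0,28,0.5,-2,0,0,0,0,28,0.5,-2,0,0,0,0],
)

```text
t: 3.55
tool_pos: [0.5595, 0.2111, 0.0469]
orientation: [0.587, 0.392, 0.589, -0.394]
contact_force: [-1.0, -0.2, -0.5]
opening: 0.087
```

Emit:
apply_moves(
  increments=[0,0,0,0,0,0,0,0,0,0,0,0,0,0,0,0,0,0,0,0,100],
  newtons=15,
)

```text
t: 3.8
tool_pos: [0.5614, 0.2115, 0.0495]
orientation: [0.588, 0.393, 0.588, -0.393]
contact_force: [-0.2, 0.1, -0.7]
opening: 0.0847
```

```bash
python3 -c "
from h import *
goal([.5613,.2116,.049],-67.5)"
```

```text
t 3.8 p [561.4 211.5  49.5] yawZ -67.49 tilt xdown [ 8.e-04  2.e-04 -1.e+00] F [-0.2  0.1 -0.7] T [ 0.04 -0.   -0.03] op 84.7 j [ 0.229  0.29   1.708 -0.     1.142  1.407]
shift [ 0.5 -0.1 -0.1] rot [ 0.01  0.01 -0.05]
```

Emit:
apply_moves(
  increments=[0,0,0,0,0,0,255,0,0,0,0,0,0,255,0,0,0,0,0,0,255,0,0,0,0,0,0,255,0,0,0,0,0,0,255],
  newtons=15,
)

```text
t: 4.22
tool_pos: [0.561, 0.2115, 0.0491]
orientation: [0.588, 0.393, 0.588, -0.393]
contact_force: [0.0, -0.4, 0.5]
opening: 0.0548
```

Emit:
apply_moves(
  increments=[0,0,0,0,0,0,255,0,0,0,0,0,0,255,0,0,0,0,0,0,255,0,0,0,0,0,0,255,0,0,0,0,0,0,255],
)

```text
t: 4.63
tool_pos: [0.561, 0.2114, 0.049]
orientation: [0.588, 0.393, 0.588, -0.393]
contact_force: [0.7, 0.2, -0.9]
opening: 0.0215
```

```bash
python3 -c "
from h import *
goal([.5613,.2116,.049],-67.5)"
```

```text
t 4.63 p [561.  211.4  49. ] yawZ -67.49 tilt xdown [-0. -0. -1.] F [ 0.7  0.2 -0.9] T [0.04 0.02 0.03] op 21.5 j [ 0.229  0.291  1.709 -0.     1.142  1.407]
shift [ 0.   0.3 -0. ] rot [0.01 0.   0.  ]
```

Emit:
apply_moves(
  increments=[0,0,0,0,0,0,255,0,0,0,0,0,0,255,0,0,0,0,0,0,255,0,0,0,0,0,0,255],
)

```text
t: 4.97
tool_pos: [0.561, 0.2115, 0.049]
orientation: [0.588, 0.393, 0.588, -0.393]
contact_force: [-0.5, -0.7, -0.4]
opening: 0.0019
```

```bash
python3 -c "
from h import *
goal([.5613,.2116,.049],-67.5)"
```

```text
t 4.97 p [561.  211.5  49. ] yawZ -67.49 tilt xdown [-0.  0. -1.] F [-0.5 -0.7 -0.4] T [0.05 0.05 0.01] op 1.9 j [0.229 0.291 1.709 0.    1.142 1.407]
shift [ 0.   0.3 -0. ] rot [ 0.01 -0.    0.  ]
```

The jaws closed past 14 mm, so something is off. I'll look.

```bash
python3 -c "
from h import *
s=r.snapshot('side')[:,:,::-1];t=r.snapshot('top')[:,:,::-1]
cv2.imwrite('pics/b1.png',np.hstack([cv2.resize(s[270:370,260:360],None,fx=4,fy=4,interpolation=2),cv2.resize(t[212:312,203:303],None,fx=4,fy=4,interpolation=2)]))
rep()"
```

```text
t 5.07 p [561.  211.4  49. ] yawZ -67.49 tilt xdown [-0. -0. -1.] F [-0.6 -0.3  0.5] T [-0.01 -0.02  0.  ] op 0.9 j [ 0.229  0.291  1.709 -0.     1.142  1.407]
```

View pics/b1.png

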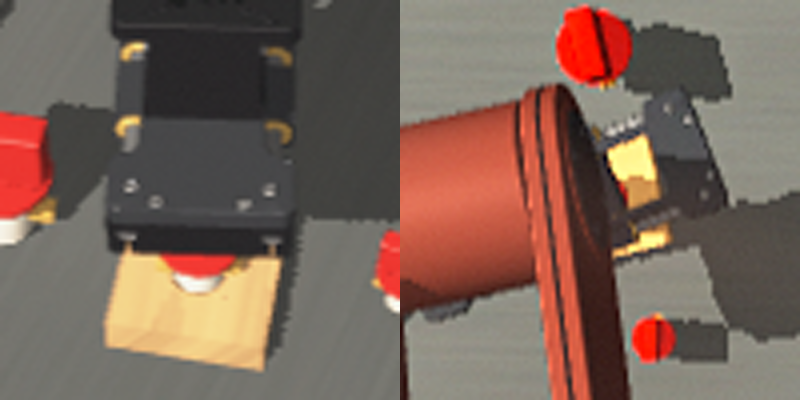

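```bash
python3 -c "
from h import *
s,M=rep()
for nm,p,h in(('a3',np.array([.5616,.2095,.0773]),.0435),('now',s['tool_pos'],.001)):
  for sg in(1,-1):
    for back_ in(0,.019,.07):
      P=p+M[:,2]*h*sg-M[:,0]*back_
      u=proj('side',P)[0];v=proj('top',P)[0]
      print(nm,sg,back_,u.round(1),'crop4',((u-[260,270])*4).round(),'top crop',((v-[203,212])*4).round())
t=cv2.imread('pics/b1.png')
"
python3 - <<'E'
import cv2,numpy as np
a=cv2.imread('pics/b1.png')
cv2.imwrite('pics/b2.png',cv2.resize(np.hstack([a[80:380,60:330],a[60:360,530:800]]),None,fx=1.45,fy=1.45))
E
```

```text
t 5.07 p [561.  211.4  49. ] yawZ -67.49 tilt xdown [-0. -0. -1.] F [-0.6 -0.3  0.5] T [-0.01 -0.02  0.  ] op 0.9 j [ 0.229  0.291  1.709 -0.     1.142  1.407]
a3 1 0 [310.6 299.4] crop4 [202. 118.] top crop [255. 174.]
a3 1 0.019 [310.7 293.2] crop4 [203.  93.] top crop [251. 174.]
a3 1 0.07 [311.  275.6] crop4 [204.  23.] top crop [239. 173.]
a3 -1 0 [309.1 338.3] crop4 [196. 273.] top crop [130. 224.]
a3 -1 0.019 [309.2 332.3] crop4 [197. 249.] top crop [124. 224.]
a3 -1 0.07 [309.5 315.1] crop4 [198. 180.] top crop [107. 226.]
now 1 0 [309.6 327.6] crop4 [198. 230.] top crop [198. 199.]
now 1 0.019 [309.7 321.7] crop4 [199. 207.] top crop [193. 199.]
now 1 0.07 [310. 305.] crop4 [200. 140.] top crop [179. 199.]
now -1 0 [309.6 328.5] crop4 [198. 234.] top crop [196. 200.]
now -1 0.019 [309.7 322.6] crop4 [199. 210.] top crop [191. 200.]
now -1 0.07 [310.  305.9] crop4 [200. 144.] top crop [176. 200.]
```

View pics/b2.png

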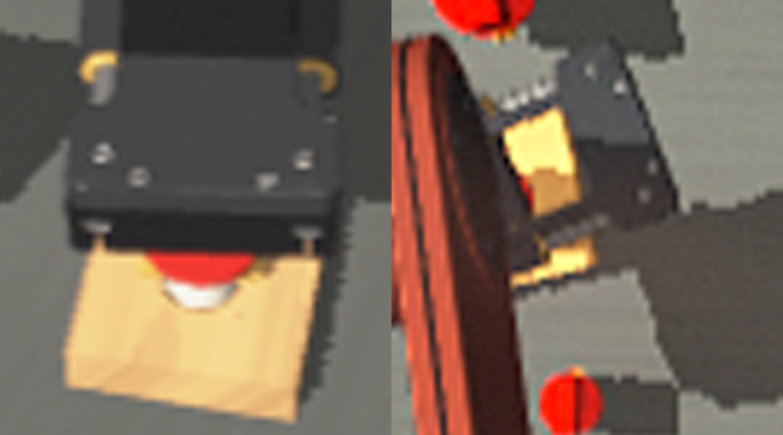

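```bash
python3 -c "
from h import *
s,M=rep()
p=s['tool_pos']
for sg in(1,-1):
  for w in(-1,1):
    P=p-M[:,2]*.095*1-M[:,0]*.07+M[:,1]*.0375*w if sg==1 else p+M[:,2]*.095-M[:,0]*.07+M[:,1]*.0375*w
    print(sg,w,'side b1',((proj('side',P)[0]-[260,270])*4).round(),'top b1',((proj('top',P)[0]-[203,212])*4+[400,0]).round())
cv2.imwrite('pics/full1.png',r.snapshot('side')[:,:,::-1])
"
```

```text
t 5.07 p [561.  211.4  49. ] yawZ -67.49 tilt xdown [-0. -0. -1.] F [-0.6 -0.3  0.5] T [-0.01 -0.02  0.  ] op 0.9 j [ 0.229  0.291  1.709 -0.     1.142  1.407]
1 -1 side b1 [283. 329.] top b1 [459. 312.]
1 1 side b1 [102. 323.] top b1 [415. 201.]
-1 -1 side b1 [285. -16.] top b1 [741. 199.]
-1 1 side b1 [128. -21.] top b1 [697.  88.]
```

View pics/full1.png

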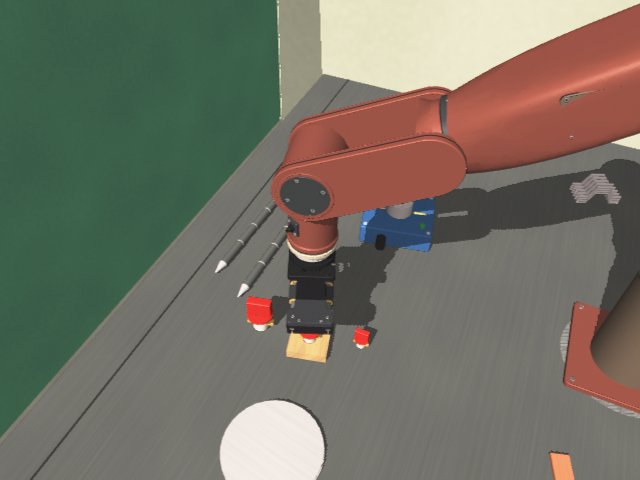

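```bash
python3 -c "
from h import *
p=np.array([.2511,-.5716,.183]);z=np.array([np.cos(np.radians(-66.3)),np.sin(np.radians(-66.3)),0])
a=cv2.imread('pics/side0.png')[0:120,520:640]
a=cv2.resize(a,None,fx=5,fy=5,interpolation=2)
for h in(.0435,-.0435,.0585,-.0585,0):
  u=proj('side',p+z*h)[0];print(h,u.round(1),((u-[520,0])*5).round())
  cv2.circle(a,tuple(int(v) for v in (u-[520,0])*5+2),4,(0,255,0) if h else (0,0,255),-1)
cv2.imwrite('pics/d1.png',a)
"
```

```text
0.0435 [549.2  91.1] [146. 455.]
-0.0435 [560. 110.] [200. 550.]
0.0585 [547.5  88. ] [137. 440.]
-0.0585 [562.  113.5] [210. 567.]
0 [554.5 100.3] [172. 502.]
```

View pics/d1.png

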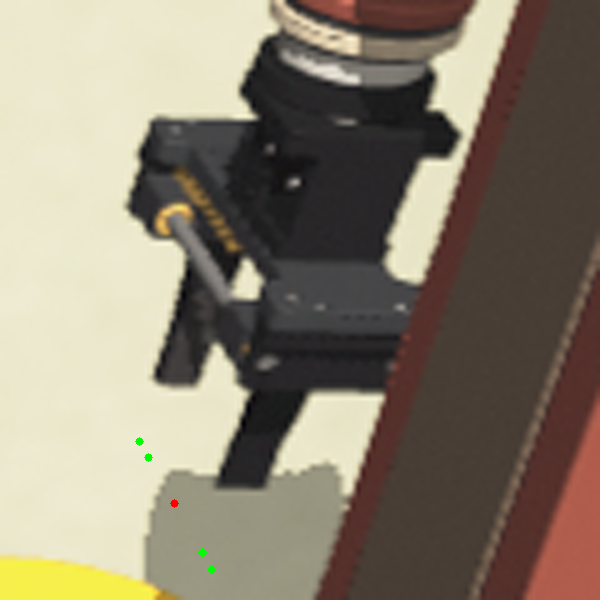

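```bash
python3 -c "
from h import *
p=np.array([.2511,-.5716,.183])
for dz in(0,.02,.03,.04): print(dz,(proj('side',p+[0,0,dz])[0]-[520,0])*5)
z=np.array([np.cos(np.radians(-66.3)),np.sin(np.radians(-66.3)),0])
for h,u in((.05,[175,383]),(-.05,[242,488])):
  for dz in(.02,.03,.04):
    uv=np.array(u)/5+[520,0]
    print(h,dz,((back('side',[uv],.183+dz)[0]-p-z*h)*1e3).round(1))
uv=np.array([250,297])/5+[260,270]
for dz in (0,.02,.03,.04): print('a3',dz,((back('side',[uv],.0773+dz)[0]-[.5616,.2095,.0773]-np.array([-.383,.924,0])*.05)*1e3).round(1))
"
```

```text
0 [172.49717568 501.64620483]
0.02 [186.1520053  465.81060023]
0.03 [193.09093814 447.60013107]
0.04 [200.10584433 429.19027818]
0.05 0.02 [ -5.4 -35.6  20. ]
0.05 0.03 [ -4.5 -15.3  30. ]
0.05 0.04 [-3.6  4.9 40. ]
-0.05 0.02 [ -7.1 -36.3  20. ]
-0.05 0.03 [ -5.6 -17.4  30. ]
-0.05 0.04 [-4.1  1.5 40. ]
a3 0 [  8.9 -24.    0. ]
a3 0.02 [  3.4 -11.4  20. ]
a3 0.03 [ 0.7 -5.2 30. ]
a3 0.04 [-2.   1.1 40. ]
```

The projections and pictures agree: the visible fingertips sit about 38 mm above the reported TCP, in both the start view and the approach view. That explains closing above the wing. I'll reopen, go down by feel and check with pictures.

Emit:
apply_moves(
  increments=[0,0,0,0,0,0,60,0,0,0,0,0,0,60,0,0,0,0,0,0,60,0,0,0,0,0,0,60,0,0,0,0,0,0,60],
)

```text
t: 5.53
tool_pos: [0.561, 0.2115, 0.0491]
orientation: [0.588, 0.393, 0.588, -0.393]
contact_force: [-0.8, 0.4, 0.0]
opening: 0.0261
```

Emit:
apply_moves(
  increments=[0,0,0,0,0,0,60,0,0,0,0,0,0,60,0,0,0,0,0,0,60],
)

```text
t: 5.78
tool_pos: [0.561, 0.2114, 0.049]
orientation: [0.588, 0.393, 0.588, -0.393]
contact_force: [0.1, 0.0, -0.3]
opening: 0.0457
```

Emit:
apply_moves(
  increments=[5,0,0,0,0,0,60,10,0,0,0,0,0,60,15,0,0,0,0,0,60,15,0,0,0,0,0,60],
)

```text
t: 6.12
tool_pos: [0.5597, 0.2111, 0.0322]
orientation: [0.587, 0.392, 0.589, -0.394]
contact_force: [-0.5, 0.1, -0.9]
opening: 0.065
```

```bash
python3 -c "
from h import *
goal([.5613,.2116,.010],-67.5)
s=r.snapshot('side')[:,:,::-1];t=r.snapshot('top')[:,:,::-1]
cv2.imwrite('pics/e1.png',np.hstack([cv2.resize(s[270:370,260:360],None,fx=4,fy=4,interpolation=2),cv2.resize(t[212:312,203:303],None,fx=4,fy=4,interpolation=2)]))"
```

```text
t 6.12 p [559.7 211.1  32.2] yawZ -67.49 tilt xdown [-2.8e-03 -6.0e-04 -1.0e+00] F [-0.5  0.1 -0.9] T [-0.02  0.03  0.04] op 65.0 j [0.229 0.312 1.718 0.    1.115 1.407]
shift [22.2  1.8  0.2] rot [ 0.01 -0.03  0.16]
```

View pics/e1.png

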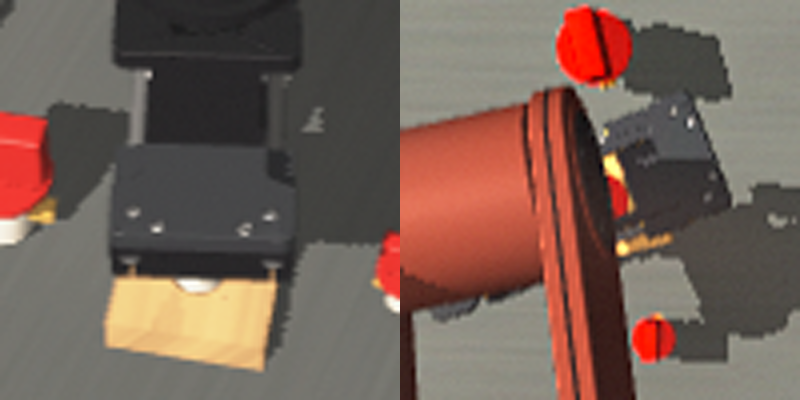

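Emit:
apply_moves(
  increments=[4,0,0,0,0,0,60,8,0,0,0,0,0,60,11,0,0,0,0,0,60,11,0,0,0,0,0,60,11,0,0,0,0,0,60],
)

```text
t: 6.63
tool_pos: [0.5607, 0.2114, 0.0227]
orientation: [0.588, 0.393, 0.588, -0.393]
contact_force: [0.3, 0.1, 0.2]
opening: 0.0665
```

Emit:
apply_moves(
  increments=[2,0,0,0,0,0,60,4,0,0,0,0,0,60,6,0,0,0,0,0,60,8,0,0,0,0,0,60,8,0,0,0,0,0,60],
)

```text
t: 7.05
tool_pos: [0.5606, 0.2113, 0.0144]
orientation: [0.588, 0.393, 0.588, -0.393]
contact_force: [-0.0, -1.0, -0.3]
opening: 0.0669
```

```bash
python3 -c "
from h import *
goal([.5613,.2116,.012],-67.5)"
```

```text
t 7.05 p [560.6 211.3  14.4] yawZ -67.49 tilt xdown [-9.e-04 -2.e-04 -1.e+00] F [-0.  -1.  -0.3] T [0.01 0.   0.05] op 66.9 j [0.229 0.336 1.725 0.    1.082 1.407]
shift [2.4 0.8 0. ] rot [ 0.01 -0.01  0.05]
```

There is no contact with the TCP at 14 mm, which is inside the stand's 20 mm height, so the 38 mm offset is confirmed. Closing.

Emit:
apply_moves(
  increments=[0,0.7,0,0,0,0,255,0,0.7,0,0,0,0,255,0,0.7,0,0,0,0,255,0,0.7,0,0,0,0,255,0,0.7,0,0,0,0,255],
  newtons=15,
)

```text
t: 7.47
tool_pos: [0.5617, 0.2118, 0.0151]
orientation: [0.588, 0.393, 0.588, -0.393]
contact_force: [-0.4, 0.4, 0.3]
opening: 0.0411
```

Emit:
apply_moves(
  increments=[0,0,0,0,0,0,255,0,0,0,0,0,0,255,0,0,0,0,0,0,255,0,0,0,0,0,0,255,0,0,0,0,0,0,255],
)

```text
t: 7.88
tool_pos: [0.5616, 0.2117, 0.015]
orientation: [0.588, 0.393, 0.588, -0.393]
contact_force: [0.1, 0.9, 0.1]
opening: 0.0139
```

```bash
python3 -c "
from h import *
goal([.5613,.2116,.012],-67.5)"
```

```text
t 7.88 p [561.6 211.7  15. ] yawZ -67.49 tilt xdown [-0. -0. -1.] F [0.1 0.9 0.1] T [-0.01 -0.02  0.01] op 13.9 j [ 0.229  0.337  1.723 -0.     1.082  1.407]
shift [ 3.  -0.3 -0. ] rot [0.01 0.   0.  ]
```

Emit:
apply_moves(
  increments=[0,0,0,0,0,0,255,0,0,0,0,0,0,255,0,0,0,0,0,0,255],
  newtons=45,
)

```text
t: 8.13
tool_pos: [0.5616, 0.2117, 0.015]
orientation: [0.588, 0.393, 0.588, -0.393]
contact_force: [-0.9, -0.0, -0.2]
opening: 0.0138
```

Emit:
apply_moves(
  increments=[-8,0,0,0,0,0,255,-20,0,0,0,0,0,255,-30,0,0,0,0,0,255,-30,0,0,0,0,0,255,-30,0,0,0,0,0,255],
)

```text
t: 8.55
tool_pos: [0.563, 0.212, 0.0469]
orientation: [0.589, 0.394, 0.587, -0.392]
contact_force: [-0.1, 0.5, -1.1]
opening: 0.0135
```

```bash
python3 -c "
from h import *
goal([.5083,-.1678,.16],-65.5)
s=r.snapshot('side')[:,:,::-1];t=r.snapshot('top')[:,:,::-1]
cv2.imwrite('pics/e2.png',np.hstack([cv2.resize(s[270:370,260:360],None,fx=4,fy=4,interpolation=2),cv2.resize(t[212:312,203:303],None,fx=4,fy=4,interpolation=2)]))"
```

```text
t 8.55 p [563.  212.   46.9] yawZ -67.49 tilt xdown [ 3.2e-03  7.0e-04 -1.0e+00] F [-0.1  0.5 -1.1] T [ 0.02  0.02 -0.03] op 13.5 j [ 0.229  0.295  1.708 -0.     1.136  1.407]
shift [-113.5 -195.6  330. ] rot [-1.99  0.04 -0.18]
```

View pics/e2.png

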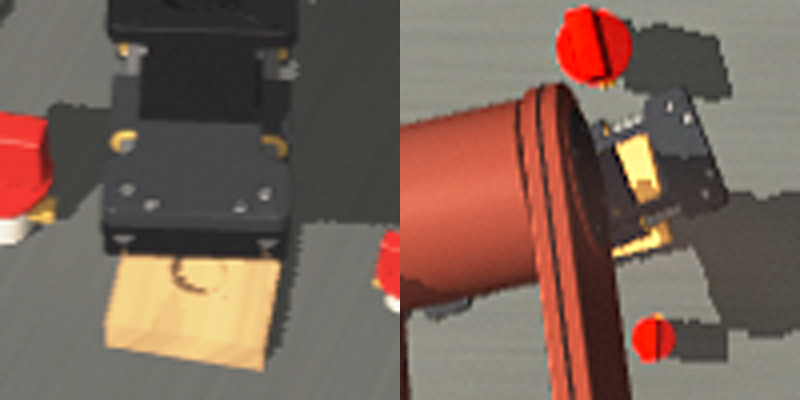

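The carrier is lifted; the empty hole shows at (200,275) in the crop. On to the socket.

Emit:
apply_moves(
  increments=[-25,0,0,0,0,0,255,-50,0,0,0,0,0,255,-75,-12,20,0,0,0,255,-85,-24,40,-1,0,0,255,-85,-39,66,-2,0,0,255],
)

```text
t: 9.07
tool_pos: [0.5528, 0.1364, 0.1334]
orientation: [0.597, 0.383, 0.594, -0.38]
contact_force: [0.6, -0.4, -1.0]
opening: 0.0138
```

Emit:
apply_moves(
  increments=[0,-16,26,0,0,0,255,0,-32,53,0,0,0,255,0,-48,80,0,0,0,255,0,-63,106,0,0,0,255,0,-78,132,0,0,0,255],
)

```text
t: 9.48
tool_pos: [0.5338, -0.018, 0.1294]
orientation: [0.594, 0.382, 0.595, -0.383]
contact_force: [1.2, 0.2, -0.8]
opening: 0.0137
```

Emit:
apply_moves(
  increments=[0,-16,26,0,0,0,255,0,-32,53,0,0,0,255,0,-46,78,0,0,0,255,0,-58,98,0,0,0,255,0,-68,115,0,0,0,255],
)

```text
t: 9.9
tool_pos: [0.5196, -0.1512, 0.1294]
orientation: [0.594, 0.383, 0.595, -0.383]
contact_force: [0.5, 0.0, -1.6]
opening: 0.0138
```

Emit:
apply_moves(
  increments=[0,0,0,0,0,0,255,0,0,0,0,0,0,255,0,0,0,0,0,0,255],
)

```text
t: 10.15
tool_pos: [0.5201, -0.1488, 0.1295]
orientation: [0.594, 0.383, 0.595, -0.382]
contact_force: [-0.0, -0.1, -0.9]
opening: 0.0136
```

```bash
python3 -c "
from h import *
goal([.5083,-.1678,.11],-65.5)
s=r.snapshot('side')[:,:,::-1];t=r.snapshot('top')[:,:,::-1]
cv2.imwrite('pics/f1.png',np.hstack([cv2.resize(s[150:270,340:460],None,fx=3.33,fy=3.33,interpolation=2),cv2.resize(t[224:344,337:457],None,fx=3.33,fy=3.33,interpolation=2)]))"
```

```text
t 10.15 p [ 520.1 -148.8  129.5] yawZ -65.51 tilt xdown [-9.e-04  1.e-03 -1.e+00] F [-0.  -0.1 -0.9] T [-0.03 -0.01 -0.01] op 13.6 j [-4.250e-01  6.700e-02  1.802e+00  1.000e-03  1.274e+00  7.180e-01]
shift [ 19.5 -18.6  12.4] rot [-0.01 -0.07  0.02]
```

View pics/f1.png

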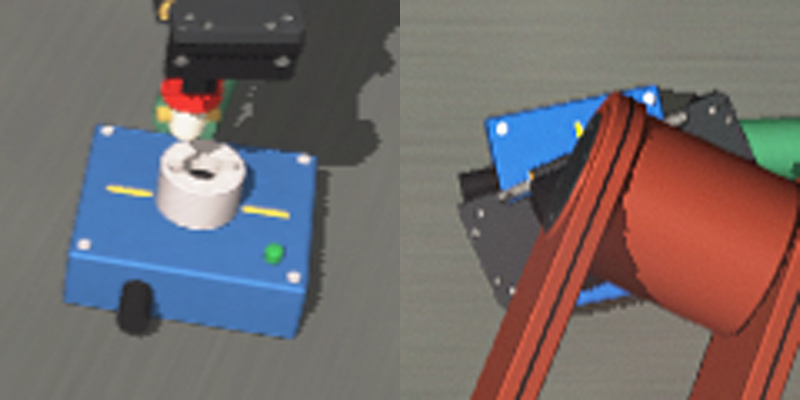

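Emit:
apply_moves(
  increments=[6,-6,4,0,0,0,255,14,-12,8,0,0,0,255,22,-18.5,12.5,0,0,0,255,27,-18.5,12.5,0,0,0,255,27,-18.5,12.5,0,0,0,255],
)

```text
t: 10.67
tool_pos: [0.5072, -0.1683, 0.1008]
orientation: [0.593, 0.383, 0.596, -0.383]
contact_force: [0.3, -0.7, -1.0]
opening: 0.0136
```

Emit:
apply_moves(
  increments=[0,0,0,0,0,0,255,0,0,0,0,0,0,255,0,0,0,0,0,0,255,0,0,0,0,0,0,255],
)

```text
t: 11.0
tool_pos: [0.5093, -0.1686, 0.1035]
orientation: [0.595, 0.382, 0.594, -0.382]
contact_force: [-0.3, 1.7, 0.1]
opening: 0.0137
```

```bash
python3 -c "
from h import *
goal([.5083,-.1678,.095],-65.5)
s,M=st();p=s['tool_pos']
a=r.snapshot('side')[:,:,::-1]
a=cv2.resize(a[165:245,360:440],None,fx=7,fy=7,interpolation=2)
b=a.copy()
def dr(P,c):
    u=(proj('side',P)-[360,165]+.5)*7
    cv2.polylines(b,[np.round(u).astype(np.int32)],True,c,1)
n=p-[0,0,.005]
dr(disc(.0095,0)+n,(0,255,0));dr(disc(.012,.005)+n,(0,255,0));dr(disc(.02,.031)+n,(255,0,255))
q=[.5083,-.1678,0]
dr(disc(.0285,.084)+q,(0,200,0));dr(disc(.0135,.084)+q,(0,0,255))
cv2.imwrite('pics/f2.png',b);cv2.imwrite('pics/f2a.png',a)"
```

```text
t 11.0 p [ 509.3 -168.6  103.5] yawZ -65.48 tilt xdown [ 8.e-04 -4.e-04 -1.e+00] F [-0.3  1.7  0.1] T [-0.05 -0.05 -0.02] op 13.7 j [-0.467  0.082  1.838  0.     1.221  0.676]
shift [ 8.5 -0.6 -1.1] rot [ 0.02  0.04 -0.04]
```

View pics/f2.png

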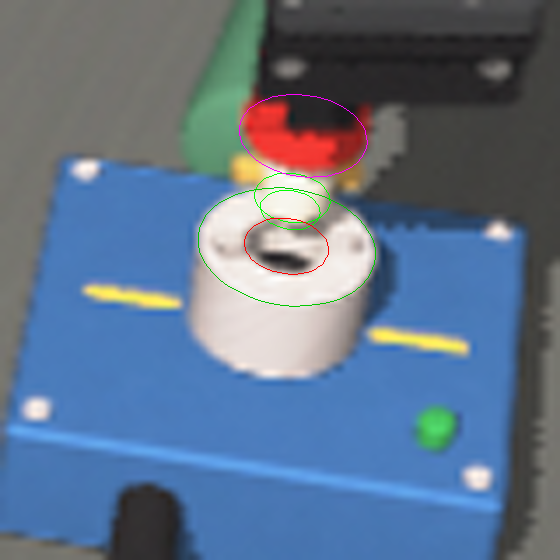

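View pics/f2a.png

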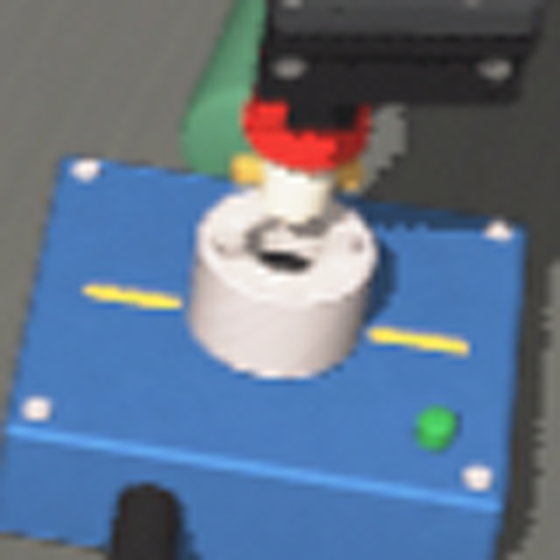

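The carrier nose sits over the bore within about 1–2 mm, and the lugs line up with the slots by eye. Now down by feel.

Emit:
apply_moves(
  increments=[3,-0.3,-0.5,0,0,0,255,6,-0.3,-0.5,0,0,0,255,9,-0.3,-0.5,0,0,0,255,12,-0.3,-0.5,0,0,0,255,12,-0.3,-0.5,0,0,0,255],
)

```text
t: 11.47
tool_pos: [0.5078, -0.1679, 0.09]
orientation: [0.594, 0.382, 0.595, -0.383]
contact_force: [-0.5, 0.4, -0.4]
opening: 0.0136
```

```bash
python3 -c "
from h import *
goal([.509,-.168,.082],-65.5)"
```

```text
t 11.47 p [ 507.8 -167.9   90. ] yawZ -65.49 tilt xdown [-1.4e-03  7.0e-04 -1.0e+00] F [-0.5  0.4 -0.4] T [-0.03  0.   -0.  ] op 13.6 j [-0.467  0.096  1.851 -0.     1.197  0.676]
shift [8.  1.1 0.6] rot [ 0.01 -0.07  0.06]
```

Emit:
apply_moves(
  increments=[2,0,0,0,0,0,255,4,0,0,0,0,0,255,6,0,0,0,0,0,255,6,0,0,0,0,0,255,6,0,0,0,0,0,255],
)

```text
t: 11.88
tool_pos: [0.5083, -0.1682, 0.0849]
orientation: [0.595, 0.382, 0.595, -0.382]
contact_force: [-0.6, 0.8, -0.3]
opening: 0.0137
```

```bash
python3 -c "
from h import *
goal([.509,-.168,.082],-65.5)
a=r.snapshot('side')[:,:,::-1]
cv2.imwrite('pics/f3.png',cv2.resize(a[165:245,360:440],None,fx=7,fy=7,interpolation=2))"
```

```text
t 11.88 p [ 508.3 -168.2   84.9] yawZ -65.49 tilt xdown [-3.e-04  1.e-04 -1.e+00] F [-0.6  0.8 -0.3] T [0.01 0.03 0.05] op 13.7 j [-0.467  0.102  1.854 -0.     1.186  0.676]
shift [2.9 0.7 0.1] rot [ 0.01 -0.01  0.01]
```

View pics/f3.png

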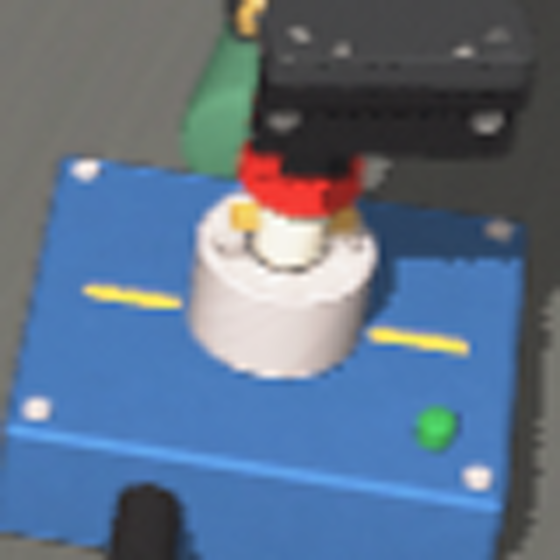

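The nose is in the bore, centred at (288,260), with no side force. Continuing down.

Emit:
apply_moves(
  increments=[2,0,0,0,0,0,255,4,0,0,0,0,0,255,6,0,0,0,0,0,255,6,0,0,0,0,0,255,6,0,0,0,0,0,255],
)

```text
t: 12.35
tool_pos: [0.5082, -0.1681, 0.0788]
orientation: [0.595, 0.382, 0.595, -0.382]
contact_force: [0.0, -0.3, -0.1]
opening: 0.0134
```

Emit:
apply_moves(
  increments=[1,0,0,0,0,0,255,2,0,0,0,0,0,255,3,0,0,0,0,0,255,3,0,0,0,0,0,255],
)

```text
t: 12.68
tool_pos: [0.5082, -0.1681, 0.0758]
orientation: [0.595, 0.382, 0.595, -0.382]
contact_force: [-0.3, -0.1, -0.5]
opening: 0.0132
```

```bash
python3 -c "
from h import *
goal([.509,-.168,.075],-65.5)"
```

```text
t 12.68 p [ 508.2 -168.1   75.8] yawZ -65.49 tilt xdown [-3.e-04  2.e-04 -1.e+00] F [-0.3 -0.1 -0.5] T [-0.04  0.05 -0.01] op 13.2 j [-0.467  0.113  1.861 -0.     1.168  0.676]
shift [0.8 0.8 0.2] rot [ 0.01 -0.02  0.01]
```

Emit:
apply_moves(
  increments=[1,0,0,0,0,0,255,2,0,0,0,0,0,255,3,0,0,0,0,0,255,3,0,0,0,0,0,255],
)

```text
t: 13.02
tool_pos: [0.5085, -0.1683, 0.0734]
orientation: [0.595, 0.382, 0.595, -0.382]
contact_force: [-0.9, 0.8, 3.0]
opening: 0.0136
```

```bash
python3 -c "
from h import *
rep()
a=r.snapshot('side')[:,:,::-1]
cv2.imwrite('pics/f4.png',cv2.resize(a[165:245,360:440],None,fx=7,fy=7,interpolation=2))"
```

```text
t 13.02 p [ 508.5 -168.3   73.4] yawZ -65.49 tilt xdown [ 2.e-04 -1.e-04 -1.e+00] F [-0.9  0.8  3. ] T [0.16 0.28 0.02] op 13.6 j [-0.467  0.116  1.862  0.     1.163  0.676]
```

View pics/f4.png

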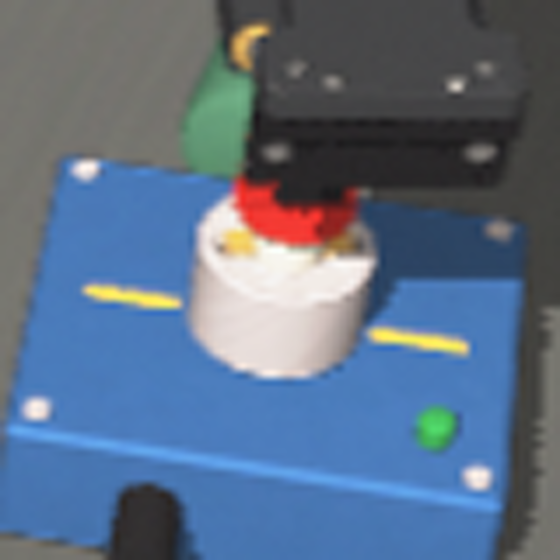

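Emit:
apply_moves(
  increments=[1,0,0,0,0,0,255,2,0,0,0,0,0,255,2,0,0,0,0,0,255],
)

```text
t: 13.32
tool_pos: [0.5086, -0.1683, 0.0713]
orientation: [0.595, 0.382, 0.595, -0.382]
contact_force: [-1.4, 0.6, 5.8]
opening: 0.0136
```

```bash
python3 -c "
from h import *
rep()"
```

```text
t 13.32 p [ 508.6 -168.3   71.3] yawZ -65.49 tilt xdown [ 4.e-04 -2.e-04 -1.e+00] F [-1.4  0.6  5.8] T [0.25 0.32 0.01] op 13.6 j [-0.467  0.119  1.864  0.     1.158  0.676]
```

The force rises gently, about 1 N/mm, so this is the spring and the lugs are in the slots. Pushing on.

Emit:
apply_moves(
  increments=[1,0,0,0,0,0,255,2,0,0,0,0,0,255,3,0,0,0,0,0,255,4,0,0,0,0,0,255,4,0,0,0,0,0,255],
)

```text
t: 13.73
tool_pos: [0.5086, -0.1683, 0.0677]
orientation: [0.595, 0.383, 0.595, -0.382]
contact_force: [-2.8, 1.3, 9.2]
opening: 0.0138
```

```bash
python3 -c "
from h import *
rep()"
```

```text
t 13.73 p [ 508.6 -168.3   67.7] yawZ -65.49 tilt xdown [ 5.e-04 -2.e-04 -1.e+00] F [-2.8  1.3  9.2] T [0.3 0.6 0. ] op 13.8 j [-0.467  0.124  1.866  0.     1.151  0.676]
```

Emit:
apply_moves(
  increments=[1,-0.4,-0.4,0,0,0,255,2,-0.4,-0.4,0,0,0,255,3,-0.4,-0.4,0,0,0,255,3,-0.4,-0.4,0,0,0,255],
)

```text
t: 14.07
tool_pos: [0.5086, -0.1683, 0.0652]
orientation: [0.595, 0.383, 0.594, -0.382]
contact_force: [-2.6, 2.5, 11.2]
opening: 0.0135
```

```bash
python3 -c "
from h import *
rep()"
```

```text
t 14.07 p [ 508.6 -168.3   65.2] yawZ -65.49 tilt xdown [ 1.5e-03 -7.0e-04 -1.0e+00] F [-2.6  2.5 11.2] T [0.38 0.63 0.03] op 13.5 j [-0.467  0.126  1.869  0.     1.145  0.676]
```

Emit:
apply_moves(
  increments=[1,0,0,0,0,0,255,2,0,0,0,0,0,255,2.8,0,0,0,0,0,255,2.8,0,0,0,0,0,255],
)

```text
t: 14.4
tool_pos: [0.5087, -0.1683, 0.0628]
orientation: [0.595, 0.383, 0.594, -0.382]
contact_force: [-3.6, 1.4, 13.3]
opening: 0.0134
```

```bash
python3 -c "
from h import *
rep()
a=r.snapshot('side')[:,:,::-1]
cv2.imwrite('pics/f5.png',cv2.resize(a[165:245,360:440],None,fx=7,fy=7,interpolation=2))"
```

```text
t 14.4 p [ 508.7 -168.3   62.8] yawZ -65.49 tilt xdown [ 1.6e-03 -7.0e-04 -1.0e+00] F [-3.6  1.4 13.3] T [ 0.42  0.8  -0.01] op 13.4 j [-0.467  0.129  1.87   0.     1.14   0.676]
```

View pics/f5.png

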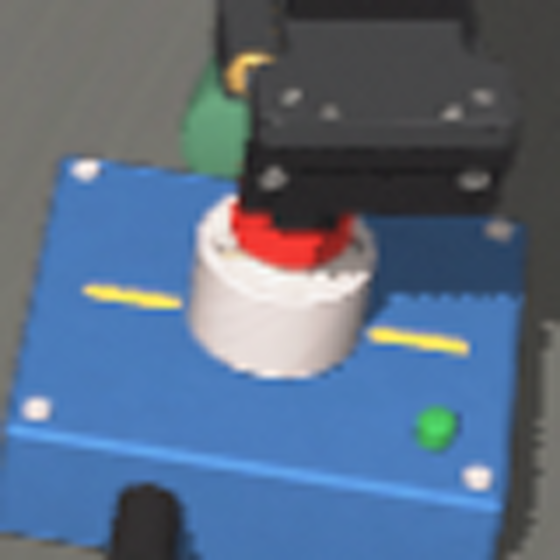

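Depth is 26.2 mm at about 14 N, matching the spring law, so the lugs are clear of the lip. Gentle clockwise twist (+x of the tool).

Emit:
apply_moves(
  increments=[0.6,0,0,0,0,0,255,0.6,0,0,2,0,0,255,0.6,0,0,4,0,0,255,0.6,0,0,6,0,0,255,0.6,0,0,8,0,0,255],
)

```text
t: 14.87
tool_pos: [0.5095, -0.1687, 0.0628]
orientation: [0.568, 0.424, 0.565, -0.423]
contact_force: [-2.9, 1.2, 12.5]
opening: 0.0137
```

```bash
python3 -c "
from h import *
rep()"
```

```text
t 14.87 p [ 509.5 -168.7   62.8] yawZ -73.58 tilt xdown [ 0.0033 -0.0015 -1.    ] F [-2.9  1.2 12.5] T [0.34 0.43 0.08] op 13.7 j [-0.467  0.129  1.87   0.     1.139  0.817]
```

Emit:
apply_moves(
  increments=[0,0,0,2.5,0,0,255,0,0,0,5,0,0,255,0,0,0,7.5,0,0,255,0,0,0,10,0,0,255],
)

```text
t: 15.2
tool_pos: [0.5096, -0.1685, 0.0628]
orientation: [0.528, 0.472, 0.526, -0.471]
contact_force: [-2.3, 1.4, 12.0]
opening: 0.0138
```

```bash
python3 -c "
from h import *
rep()"
```

```text
t 15.2 p [ 509.6 -168.5   62.8] yawZ -83.61 tilt xdown [ 0.0034 -0.0011 -1.    ] F [-2.3  1.4 12. ] T [0.5  0.39 0.07] op 13.8 j [-4.670e-01  1.290e-01  1.870e+00  1.000e-03  1.139e+00  9.920e-01]
```

Emit:
apply_moves(
  increments=[0,0,0,3,0,0,255,0,0,0,6,0,0,255,0,0,0,9,0,0,255,0,0,0,12,0,0,255,0,0,0,15,0,0,255],
)

```text
t: 15.62
tool_pos: [0.5096, -0.1682, 0.0628]
orientation: [0.462, 0.537, 0.46, -0.535]
contact_force: [-1.5, 2.8, 12.9]
opening: 0.0135
```

```bash
python3 -c "
from h import *
rep()"
```

```text
t 15.62 p [ 509.6 -168.2   62.8] yawZ -98.63 tilt xdown [ 3.3e-03 -8.0e-04 -1.0e+00] F [-1.5  2.8 12.9] T [0.65 0.42 0.12] op 13.5 j [-4.660e-01  1.290e-01  1.870e+00  1.000e-03  1.139e+00  1.255e+00]
```

Emit:
apply_moves(
  increments=[0,0,0,3,0,0,255,0,0,0,6,0,0,255,0,0,0,9,0,0,255,0,0,0,12,0,0,255,0,0,0,15,0,0,255],
)

```text
t: 16.03
tool_pos: [0.5095, -0.1682, 0.0628]
orientation: [0.388, 0.593, 0.386, -0.591]
contact_force: [-2.2, 3.2, 13.6]
opening: 0.0134
```

```bash
python3 -c "
from h import *
rep()"
```

```text
t 16.03 p [ 509.5 -168.2   62.8] yawZ -113.63 tilt xdown [ 3.3e-03 -7.0e-04 -1.0e+00] F [-2.2  3.2 13.6] T [0.67 0.43 0.03] op 13.4 j [-4.660e-01  1.290e-01  1.870e+00  1.000e-03  1.139e+00  1.516e+00]
```

Emit:
apply_moves(
  increments=[0,0,0,3,0,0,255,0,0,0,6,0,0,255,0,0,0,9,0,0,255,0,0,0,12,0,0,255,0,0,0,12,0,0,255],
)

```text
t: 16.45
tool_pos: [0.5095, -0.1681, 0.0627]
orientation: [0.324, 0.63, 0.322, -0.628]
contact_force: [-2.3, 1.9, 12.4]
opening: 0.0134
```

```bash
python3 -c "
from h import *
rep()
a=r.snapshot('side')[:,:,::-1]
cv2.imwrite('pics/f6.png',cv2.resize(a[165:245,360:440],None,fx=7,fy=7,interpolation=2))"
```

```text
t 16.45 p [ 509.5 -168.1   62.7] yawZ -125.64 tilt xdown [ 3.2e-03 -5.0e-04 -1.0e+00] F [-2.3  1.9 12.4] T [ 0.74  0.47 -0.01] op 13.4 j [-4.660e-01  1.300e-01  1.870e+00  1.000e-03  1.139e+00  1.726e+00]
```

View pics/f6.png

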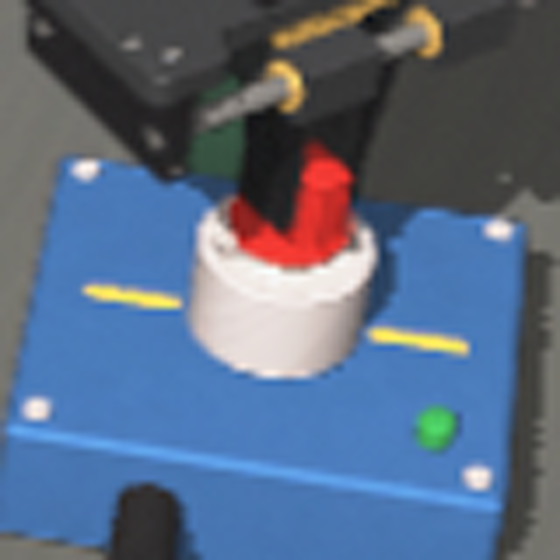

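The wing has turned with the gripper. Now I'll let it rise.

Emit:
apply_moves(
  increments=[-1,0,0,0,0,0,255,-2,0,0,0,0,0,255,-3,0,0,0,0,0,255,-4,0,0,0,0,0,255,-4,0,0,0,0,0,255],
)

```text
t: 16.92
tool_pos: [0.5094, -0.1681, 0.0663]
orientation: [0.324, 0.63, 0.323, -0.628]
contact_force: [-0.8, 2.6, 10.0]
opening: 0.0137
```

```bash
python3 -c "
from h import *
rep()"
```

```text
t 16.92 p [ 509.4 -168.1   66.3] yawZ -125.49 tilt xdown [ 3.1e-03 -5.0e-04 -1.0e+00] F [-0.8  2.6 10. ] T [ 0.65  0.19 -0.01] op 13.7 j [-4.670e-01  1.250e-01  1.868e+00  1.000e-03  1.146e+00  1.723e+00]
```

Emit:
apply_moves(
  increments=[-0.7,0,0,0,0,0,255,-1.4,0,0,0,0,0,255,-2,0,0,0,0,0,255,-2,0,0,0,0,0,255],
)

```text
t: 17.25
tool_pos: [0.5093, -0.1681, 0.0679]
orientation: [0.324, 0.63, 0.323, -0.628]
contact_force: [-0.5, 2.5, 8.0]
opening: 0.0137
```

```bash
python3 -c "
from h import *
rep()"
```

```text
t 17.25 p [ 509.3 -168.1   67.9] yawZ -125.49 tilt xdown [ 3.1e-03 -4.0e-04 -1.0e+00] F [-0.5  2.5  8. ] T [ 0.51 -0.03  0.01] op 13.7 j [-4.670e-01  1.230e-01  1.867e+00  1.000e-03  1.149e+00  1.723e+00]
```

Emit:
apply_moves(
  increments=[-0.4,0,0,0,0,0,255,-0.8,0,0,0,0,0,255,-0.8,0,0,0,0,0,255],
)

```text
t: 17.5
tool_pos: [0.5092, -0.1681, 0.068]
orientation: [0.324, 0.629, 0.323, -0.628]
contact_force: [4.4, 1.5, 3.9]
opening: 0.0136
```

```bash
python3 -c "
from h import *
rep()"
```

```text
t 17.5 p [ 509.2 -168.1   68. ] yawZ -125.5 tilt xdown [ 2.8e-03 -4.0e-04 -1.0e+00] F [4.4 1.5 3.9] T [ 0.47 -0.78  0.02] op 13.6 j [-4.670e-01  1.220e-01  1.867e+00  1.000e-03  1.149e+00  1.723e+00]
```

It stopped against the notch ceiling at exactly 21 mm depth, and the lift force fell off, so it is locked. Releasing.

Emit:
apply_moves(
  increments=[0,0,0,0,0,0,90,0,0,0,0,0,0,90,0,0,0,0,0,0,90,0,0,0,0,0,0,90,0,0,0,0,0,0,90],
)

```text
t: 17.92
tool_pos: [0.5072, -0.1679, 0.0669]
orientation: [-0.323, -0.628, -0.324, 0.629]
contact_force: [0.1, 0.6, 0.6]
opening: 0.0395
```

Emit:
apply_moves(
  increments=[0,0,0,0,0,0,90,0,0,0,0,0,0,90,0,0,0,0,0,0,90],
)

```text
t: 18.17
tool_pos: [0.5077, -0.168, 0.0673]
orientation: [-0.324, -0.629, -0.324, 0.629]
contact_force: [0.2, -0.8, 0.5]
opening: 0.054
```

```bash
python3 -c "
from h import *
rep()
a=r.snapshot('side')[:,:,::-1]
cv2.imwrite('pics/g1.png',cv2.resize(a[165:245,360:440],None,fx=7,fy=7,interpolation=2))"
```

```text
t 18.17 p [ 507.7 -168.    67.3] yawZ -125.49 tilt xdown [-3.e-04  0.e+00 -1.e+00] F [ 0.2 -0.8  0.5] T [0.05 0.04 0.01] op 54.0 j [-0.467  0.123  1.868 -0.     1.151  1.723]
```

View pics/g1.png

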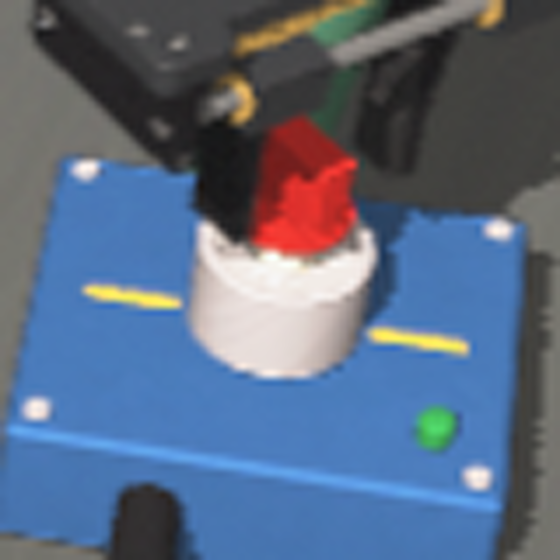

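The carrier stands free and upright, with the jaws clear of it. Retreating straight up, then aside for a check.

Emit:
apply_moves(
  increments=[-8,0,0,0,0,0,90,-20,0,0,0,0,0,90,-40,0,0,0,0,0,90,-60,0,0,0,0,0,90,-85,0,0,0,0,0,90],
)

```text
t: 18.63
tool_pos: [0.5074, -0.1678, 0.1537]
orientation: [-0.324, -0.628, -0.324, 0.629]
contact_force: [-0.6, -0.8, -0.3]
opening: 0.0561
```

```bash
python3 -c "
from h import *
goal([.46,.08,.22],-125.5)"
```

```text
t 18.63 p [ 507.4 -167.8  153.7] yawZ -125.49 tilt xdown [-8.e-04  3.e-04 -1.e+00] F [-0.6 -0.8 -0.3] T [ 0.11 -0.03  0.04] op 56.1 j [-0.467  0.028  1.795 -0.     1.319  1.723]
shift [ -66.2 -182.5 -174.2] rot [0.01 0.01 0.05]
```

Emit:
apply_moves(
  increments=[-30,-15,-15,0,0,0,90,-60,-40,-38,0,0,0,90,-66,-65,-62,0,0,0,90,-66,-90,-86,0,0,0,90,-66,-115,-110,0,0,0,90],
)

```text
t: 19.05
tool_pos: [0.4787, -0.0106, 0.2215]
orientation: [0.325, 0.63, 0.323, -0.627]
contact_force: [0.5, 0.7, 0.4]
opening: 0.0564
```

Emit:
apply_moves(
  increments=[0,-25,-24,0,0,0,90,0,-50,-48,0,0,0,90,0,-68,-64,0,0,0,90,0,-68,-64,0,0,0,90,0,-68,-64,0,0,0,90],
)

```text
t: 19.47
tool_pos: [0.46, 0.0809, 0.2199]
orientation: [0.325, 0.629, 0.324, -0.627]
contact_force: [0.2, -1.5, 0.5]
opening: 0.0566
```

```bash
cat > chk.py <<'E'
from h import *
from scipy.optimize import differential_evolution
rep()
s=r.snapshot('side')[:,:,::-1];t=r.snapshot('top')[:,:,::-1]
cv2.imwrite('pics/side9.png',s);cv2.imwrite('pics/top9.png',t)
cv2.imwrite('pics/h1.png',np.hstack([cv2.resize(s[165:245,360:440],None,fx=5,fy=5,interpolation=2),cv2.resize(t[244:324,357:437],None,fx=5,fy=5,interpolation=2)]))
roi=(380,170,40,45);x0,y0,w,h=roi;c=s[y0:y0+h,x0:x0+w].astype(float)
o=cv2.morphologyEx(((c[:,:,2]>60)&(c[:,:,1]<.45*c[:,:,2])).astype(np.uint8),cv2.MORPH_CLOSE,np.ones((3,3),np.uint8))
def f(p):
    z=p[3];return ((mask('side',[np.r_[disc(.02,z+.031),disc(.02,z+.036)],boxp(.036,.014,z+.036,z+.064)],p,roi)-o)**2).sum()
b=differential_evolution(f,[(.498,.518),(-.178,-.158),(-1.6,.4),(.05,.08)],seed=1,maxiter=40,popsize=12)
print(o.sum(),b.x.round(4),np.degrees(b.x[2]),b.fun)
E
python3 chk.py
```

```text
t 19.47 p [460.   80.9 219.9] yawZ -125.32 tilt xdown [ 2.1e-03 -3.0e-04 -1.0e+00] F [ 0.2 -1.5  0.5] T [0.08 0.04 0.02] op 56.6 j [ 0.005 -0.192  1.876 -0.     1.455  2.192]
68 [ 0.4994 -0.1771 -1.3818  0.0596] -79.17026712795287 177.83909265667052
```

View pics/h1.png

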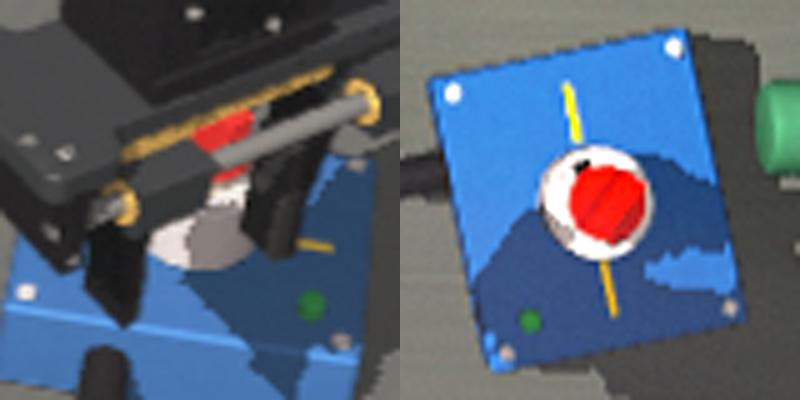

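View pics/top9.png

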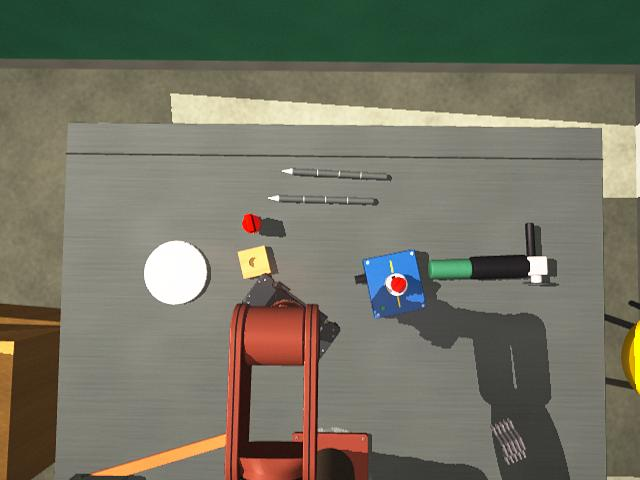

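The top view looks a bit off-centre. I need an unobstructed side view, so I'll move the arm farther away.

```bash
python3 -c "
from h import *
goal([.36,.0,.42],-125.5);goal([.30,.45,.35],-125.5);goal([.40,.30,.35],-125.5)"
```

```text
t 19.57 p [460.3  79.4 219.3] yawZ -125.48 tilt xdown [ 1.3e-03 -5.0e-04 -1.0e+00] F [0.7 0.2 0.3] T [ 0.1   0.05 -0.03] op 56.2 j [ 2.000e-03 -1.910e-01  1.876e+00 -1.000e-03  1.455e+00  2.192e+00]
shift [-200.7  -35.3  122.8] rot [ 0.02 -0.02 -0.08]
t 19.57 p [460.3  79.4 219.3] yawZ -125.48 tilt xdown [ 1.3e-03 -5.0e-04 -1.0e+00] F [0.7 0.2 0.3] T [ 0.1   0.05 -0.03] op 56.2 j [ 2.000e-03 -1.910e-01  1.876e+00 -1.000e-03  1.455e+00  2.192e+00]
shift [-131.1 -345.5 -208.8] rot [ 0.02 -0.02 -0.08]
t 19.57 p [460.3  79.4 219.3] yawZ -125.48 tilt xdown [ 1.3e-03 -5.0e-04 -1.0e+00] F [0.7 0.2 0.3] T [ 0.1   0.05 -0.03] op 56.2 j [ 2.000e-03 -1.910e-01  1.876e+00 -1.000e-03  1.455e+00  2.192e+00]
shift [-130.9 -177.  -144.7] rot [ 0.02 -0.02 -0.08]
```

Emit:
apply_moves(
  increments=[-6,-35,-29,-7,0,0,90,-12,-70,-58,-14,0,0,90,-18,-105,-87,-21,0,0,90,-24,-140,-116,-28,0,0,90,-30,-177,-145,-35,0,0,90],
)

```text
t: 19.98
tool_pos: [0.4065, 0.2797, 0.2464]
orientation: [0.499, 0.502, 0.498, -0.501]
contact_force: [0.6, -0.1, -0.5]
opening: 0.0561
```

Emit:
apply_moves(
  increments=[0,0,0,0,0,0,90,0,0,0,0,0,0,90],
)

```text
t: 20.15
tool_pos: [0.4062, 0.2801, 0.2461]
orientation: [0.499, 0.502, 0.498, -0.502]
contact_force: [-0.2, -0.6, -0.2]
opening: 0.0562
```

```bash
python3 chk.py
python3 - <<'E'
import cv2
a=cv2.imread('pics/side9.png');cv2.imwrite('pics/h2.png',cv2.resize(a[165:245,360:440],None,fx=7,fy=7,interpolation=2))
E
```

```text
t 20.15 p [406.2 280.1 246.1] yawZ -90.38 tilt xdown [ 8.e-04 -1.e-04 -1.e+00] F [-0.2 -0.6 -0.2] T [-0.02 -0.01 -0.01] op 56.2 j [ 0.444 -0.135  1.778 -0.     1.498  2.021]
0 [ 0.5163 -0.1776 -1.3744  0.0512] -78.74633571885508 241.9530180699731
```

View pics/h2.png

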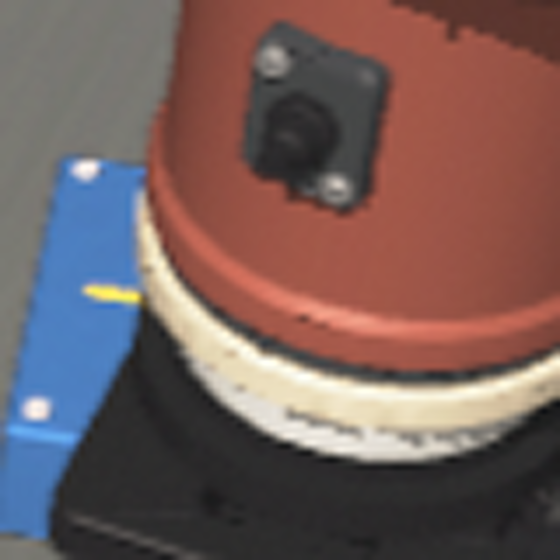

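View pics/h1.png

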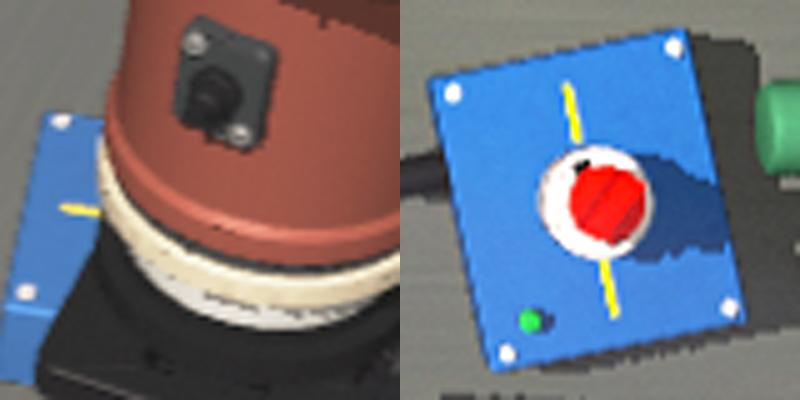

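```bash
cat > ft.py <<'E'
from h import *
from scipy.optimize import differential_evolution
t=cv2.imread('pics/top9.png');x0,y0,w,h=roi=(384,270,30,30);c=t[y0:y0+h,x0:x0+w].astype(float)
o=((c[:,:,2]>60)&(c[:,:,1]<.45*c[:,:,2])).astype(np.uint8)
z=.063
def m(p):
    T=R.from_euler('xy',[p[3],p[4]]).as_matrix() if len(p)>3 else np.eye(3)
    Rz=R.from_euler('z',p[2]).as_matrix()
    parts=[np.r_[disc(.02,.031),disc(.02,.036)]-[0,0,.0145],boxp(.036,.014,.036,.064)-[0,0,.0145]]
    parts=[(P@Rz.T@T.T)+[0,0,z+.0145] for P in parts]
    return mask('top',parts,[p[0],p[1],0],roi)
for p in([.508,-.1677,-.62],[.509,-.168,-.62]): print(((m(p)-o)**2).sum())
b=differential_evolution(lambda p:((m(p)-o)**2).sum(),[(.498,.518),(-.178,-.158),(-1.5,.3)],seed=1,maxiter=40,popsize=12);print(o.sum(),b.x.round(4),b.fun)
b=differential_evolution(lambda p:((m([.508,-.1677,-.62,*p])-o)**2).sum(),[(-.3,.3),(-.3,.3)],seed=1,maxiter=40,popsize=12);print(b.x.round(3),b.fun)
E
python3 ft.py; python3 -c "
from h import *
goal([.34,.12,.27],-90.4)"
```

```text
24.62889657823914
18.84389081122645
182 [ 0.5096 -0.1692 -0.4839] 14.614486735870816
[0.042 0.032] 19.285321030372934
t 20.25 p [406.7 278.  245.4] yawZ -90.63 tilt xdown [-2.e-04 -1.e-03 -1.e+00] F [-0.7 -1.   0.3] T [ 0.   -0.03 -0.02] op 56.2 j [ 4.400e-01 -1.360e-01  1.780e+00 -1.000e-03  1.498e+00  2.022e+00]
shift [-24.4 -65.  158.8] rot [-0.23  0.06  0.01]
```

The top view fits an upright carrier to within 2–3° and 1.5 mm, facing along the locked direction. I'll swing the arm behind the box for a clear side view.

Emit:
apply_moves(
  increments=[-5,-15,32,0,0,0,90,-10,-30,64,0,0,0,90,-15,-45,96,0,0,0,90,-20,-60,128,0,0,0,90,-24,-68,160,0,0,0,90],
)

```text
t: 20.67
tool_pos: [0.3356, 0.1171, 0.2695]
orientation: [-0.497, -0.503, -0.497, 0.503]
contact_force: [0.1, -0.2, -0.0]
opening: 0.0565
```

Emit:
apply_moves(
  increments=[0,2,32,0,0,0,90,0,4,64,0,0,0,90,0,6,96,0,0,0,90,0,8,128,0,0,0,90,0,8,160,0,0,0,90],
)

```text
t: 21.08
tool_pos: [0.3426, -0.0435, 0.2695]
orientation: [-0.497, -0.503, -0.496, 0.503]
contact_force: [0.4, -0.7, -0.8]
opening: 0.0564
```

Emit:
apply_moves(
  increments=[0,0,32,0,0,0,90,0,0,64,0,0,0,90,0,0,96,0,0,0,90,0,0,128,0,0,0,90,0,0,160,0,0,0,90],
)

```text
t: 21.5
tool_pos: [0.3401, -0.2035, 0.2695]
orientation: [-0.496, -0.503, -0.496, 0.504]
contact_force: [0.5, 0.1, 0.1]
opening: 0.0562
```

Emit:
apply_moves(
  increments=[0,-5,32,0,0,0,90,0,-10,64,0,0,0,90,0,-20,96,0,0,0,90,0,-30,128,0,0,0,90,0,-30,160,0,0,0,90],
)

```text
t: 21.92
tool_pos: [0.3068, -0.3629, 0.2694]
orientation: [-0.496, -0.503, -0.497, 0.504]
contact_force: [1.0, 0.4, 1.0]
opening: 0.0564
```

```bash
python3 chk.py
python3 - <<'E'
import cv2
a=cv2.imread('pics/side9.png');cv2.imwrite('pics/h3.png',cv2.resize(a[165:245,360:440],None,fx=7,fy=7,interpolation=2))
E
```

```text
t 21.92 p [ 306.8 -362.9  269.4] yawZ -90.85 tilt xdown [-1.3e-03 -2.0e-04 -1.0e+00] F [1.  0.4 1. ] T [-0.02  0.   -0.  ] op 56.4 j [-1.034e+00 -1.890e-01  1.783e+00 -1.000e-03  1.549e+00  5.510e-01]
276 [ 0.5102 -0.178  -0.7269  0.0578] -41.64663481189356 15.78548250672818
```

View pics/h3.png

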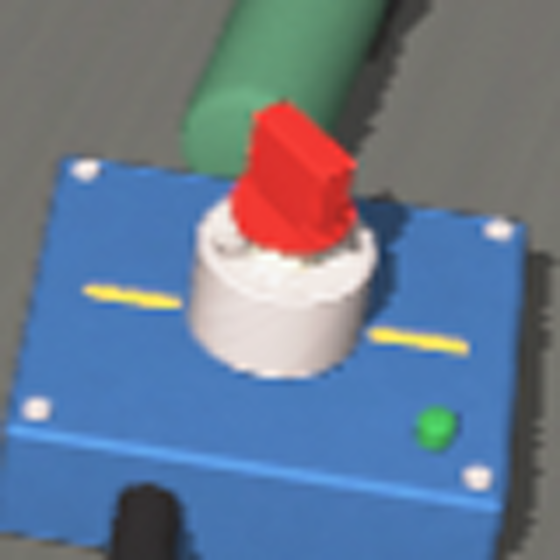

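View pics/side9.png

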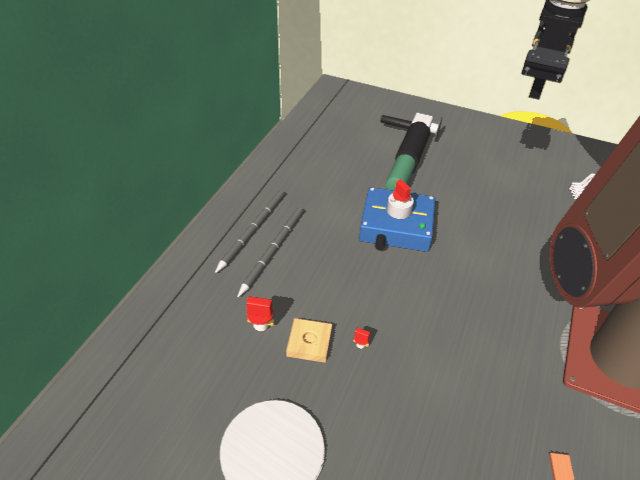

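Run:
```python
from h import *
from scipy.optimize import differential_evolution
I={'top':cv2.imread('pics/top9.png'),'side':cv2.imread('pics/side9.png')}
roi={'top':(384,270,30,30),'side':(380,170,40,45)};o={}
for n in I:
    x0,y0,w,h=roi[n];c=I[n][y0:y0+h,x0:x0+w].astype(float)
    o[n]=((c[:,:,2]>60)&(c[:,:,1]<.45*c[:,:,2])).astype(float)
def f(p):
    x,y,a,z,tx,ty=p;T=R.from_euler('xy',[tx,ty]).as_matrix()@R.from_euler('z',a).as_matrix()
    ps=[(P-[0,0,.0145])@T.T+[0,0,z+.0145] for P in(np.r_[disc(.02,.031),disc(.02,.036)],boxp(.036,.014,.036,.064))]
    return sum(((mask(n,ps,[x,y,0],roi[n])-o[n])**2).sum() for n in o)
for tb in(1e-6,.2):
    b=differential_evolution(f,[(.503,.513),(-.174,-.162),(-1.,-.2),(.054,.075),(-tb,tb),(-tb,tb)],seed=1,maxiter=60,popsize=10)
    print(b.x.round(4),b.fun)
```

```text
[ 0.5089 -0.1691 -0.7414  0.0656  0.      0.    ] 37.490580545943864
[ 5.089e-01 -1.691e-01 -7.363e-01  6.550e-02  2.000e-04 -2.100e-03] 37.8083660130719
```

```bash
python3 -c "
from station import r
print(r.hand_in())"
```

```text
the job is handed in; nothing more can be done
None
```

The fuse carrier is in the bayonet socket, locked and upright with the gripper well clear, and the job is handed in. It took about 22 s of the 69 s allowed.

- **First grasp missed:** the real fingertips sit about 38 mm above the reported tool point, so the jaws closed above the wing. I worked out the offset from the pictures, reopened and gripped the wing correctly without disturbing anything.
- **Fitting:** the nose and lugs went in with almost no side force. The push-in force followed the given spring law, about 14 N at 26 mm depth. The 60° clockwise twist needed about 0.1 N m or less about its axis. Let up, the carrier rose and stopped at 21 mm depth, the locked height, and the lift force then dropped. The largest contact force I read was about 14 N.
- **Last checks:** a fit to both camera views shows the carrier upright, with a tilt under 1° and its axis about 1.5 mm from the socket's.
    - The fitted nose height is 65.5 mm against 63 mm expected. That is close to the camera accuracy and below the 69 mm or more of an unlocked carrier.
    - The wing angle fits at −42° against −35.5° from the tool, which is within the notch's play.
- **Bystanders:** the rods, discs, grinder and look-alikes appear unmoved in the final pictures.

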